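# Pack the setting nest up to its height pin

## Robot

A 7-joint arm with a two-finger parallel gripper is mounted at the origin on a cart in front of the work surface, level with it; the furniture and walls round the work are solid. World frame = base frame: x ahead of the robot, y to its left, z up, the work surface at z = 0. Lengths are in m, angles in rad, forces in N, time in s.
With the tool pointing down it reaches from about 0.35 to 0.775 m from the base axis. Payload 3.1 kg.
Tool frame: the origin (TCP) lies at the very end of the fingers, on their centre line; the grasp point (between the pads) lies grip_point_offset behind it (grip_point_offset is the distance from the TCP to the grasp point, in m); y points along the fingers, z is the direction in which the jaws open and shut, and the axes are right-handed (so a half turn about y gives the same grasp; the last joint's range is limited). The gripper opens to 85 mm and grips with 20 to 120 N. Pads are 22 mm wide; open, the fingers measure 114 mm over their backs; the gripper's body (76 mm by 85 mm) begins 54 mm behind the grasp point. The pads swing forward as they close: fully open they stand 13 mm farther back than shut.
Start: joints at [-1.207, 0.311, 0.014, 1.512, -0.004, 1.319, -0.027], TCP at [0.217, 0.505, 0.195] pointing down, gripper open.
Joint ranges: [-2.7, 2.7], [-0.3, 1.91], [-1.27, 1.3], [0.12, 2.57], [-1.44, 4.58], [0.2, 2.03], [-3.05, 3.05]. Speed limits (rad/s): [2.79, 2.79, 3.14, 3.14, 3.14, 3.14, 3.14].

## Interface

Orientations are given as [roll, pitch, yaw] about the fixed x, y, z axes, in that order (R = Rz(yaw) Ry(pitch) Rx(roll)).
In Python, from station import * gives the robot as it stands.
- The arm moves only by the tool step_arm, never from a script. Its argument "plan" is a list of rows, each an object with "dp": the shift along the tool's x, y, z in cm, a list of three; "angular": the turn, a rotation vector about the tool's x, y, z in degrees, a list of three. A call has 1 to 20 rows; each row shifts and turns the pose as measured when the row begins, along the tool's axes as they then stand; what a row does not reach is not made up. A row lasts 1/8 s, in which the tool goes at most 62.5 mm and 10.7 degrees, less where a joint would pass 70% of its speed; a pose out of reach is approached as far as the arm can. A call with a gripper value outside its range is refused whole. "jaw" is the opening in per cent of the stroke, from 0 (shut) to 100 (fully open), set as the call begins (left out, the last holds). The fingers move at their own pace and stop on an object; "newtons" is the grip in N (left out, the last holds). Time passes only in rows, so rows that do not move let the fingers close. It gives the time, the measured TCP pose, the force and the opening at its end, in the units of the state.
- get_state(): the state, without advancing time (a new reading comes with each control period).
- read_camera(name): name is "scene" or "top" or "wrist"; returns a dict with "img" (384x512x3 uint8, blue, green, red), "depth" (384x512 float32, m along the optical axis (not along the pixel's ray), 0 where there is no reading), "fx", "fy", "cx", "cy" (pixels), "distortion" ([k1, k2, p1, p2, k3] as OpenCV has them; the pictures are not rectified), "world_from_camera" (4x4, takes a point from camera to world coordinates); the wrist camera has in their place "T_tool_cam" (4x4, takes a point from camera to tool coordinates, whose origin is the TCP and whose axes are the tool frame's). Camera axes: x right, y down, z forward; pixel columns grow to the right and rows downward; lengths in m; the calibration is good to about 2 mm. A picture is of the moment at which its call begins: read the wrist's pose just before it.
- sign_off(): hands the job in, once; it reports no verdict.
The state is a dict: "time": time; "q": joint angles; "joint_velocities": joint speeds; "joint_torque": joint torques, N m; "tool_pos": TCP position; "eef_rot": TCP orientation; "ft_force": force on the tool from outside, world axes, zero at the start; "moment": the same for the moment, N m; "finger_gap": finger opening in m.
Only numpy, scipy, OpenCV 4.12 (cv2) and the standard library are available. Lean on these libraries where they do the work, as an engineer would, in place of code of your own. Each camera call takes 0.05 s, during which the arm holds its last target. There are 200 camera calls.

## Task

Build a flat, square stack of two spacer plates on the pad between the nest's cheeks, choosing the two whose stack comes level with the top of the height pin standing behind the pad, and leave the third spacer in the rack. The rack lets you take a spacer only by its ends and the nest lets you in only with it held by its long sides, so put each one down flat on a clear bit of worktop and take it again the other way. Set the spacers down gently without dropping them, and do not shift the other things lying about.

Things in the scene. Friction and masses are not known exactly. Their poses are not given: they have to be found in the camera images.
- nest: setting nest, fixed: grey base plate 10 mm thick, x -40 to +88, y -55 to +55 mm in its frame; origin on the worktop under the centre of its pad. At each end of the pad an upright aluminium cheek: 44 mm along x, inner faces at y = -33.5 and +33.5 mm, outer at 42.5, top 55 mm above the worktop. Open to front (-x) and back (+x)
- nest_pad (a point): centre of the top of the nest's bare steel pad, 13 mm above the worktop, axes as the nest's; the pad is 40 mm along x, 60 mm along y. A spacer goes on it with its length along y (3.5 mm play to each cheek), held by its long sides
- nest_socket (a point): spot on top of the nest's base plate, 70 mm behind the pad's centre (nest x = +70 mm, y = 0), where one height pin stands: that pin sets the height for this job
- rack: grey plastic spacer rack, fixed: 56 mm along its x, 158 mm along its y, floor 8 mm above the worktop; four 6 mm walls along x, tops 34 mm above the worktop, part three lanes 43.5 mm wide, centres at y = -49.75, 0, +49.75 mm (outer ones within 0.5 mm); lanes are open at both x ends, so a spacer there can be held only by its ends; origin on the worktop under its centre
- spacer_10: loose brass, yellow spacer plate, 60 mm long (its x), 40 mm wide (its y), 10 mm thick, about 200 g; origin at the centre of its underside; starts flat in one lane of the rack, its length along the lane, within 3 mm of the lane's middle
- spacer_17: loose black plastic spacer plate, 60 mm long (its x), 40 mm wide (its y), 17 mm thick, about 120 g; origin at the centre of its underside; starts flat in one lane of the rack, its length along the lane, within 3 mm of the lane's middle
- spacer_24: loose bare aluminium, silver spacer plate, 60 mm long (its x), 40 mm wide (its y), 24 mm thick, about 160 g; origin at the centre of its underside; starts flat in one lane of the rack, its length along the lane, within 3 mm of the lane's middle
- pin_red: height pin, fixed, upright, steel, 22 mm across at the foot, with a red cap 18 mm across; 30 mm tall, so its top is 27 mm above the level of the nest's pad when in the nest; origin at its foot, 10 mm above the worktop; one of the three pins stands in the nest, the others in the parking stand
- pin_yellow: height pin, fixed, upright, steel, 22 mm across at the foot, with a yellow cap 18 mm across; 37 mm tall, so its top is 34 mm above the level of the nest's pad when in the nest; origin at its foot, 10 mm above the worktop; one of the three pins stands in the nest, the others in the parking stand
- pin_blue: height pin, fixed, upright, steel, 22 mm across at the foot, with a blue cap 18 mm across; 44 mm tall, so its top is 41 mm above the level of the nest's pad when in the nest; origin at its foot, 10 mm above the worktop; one of the three pins stands in the nest, the others in the parking stand
- pin_stand: black parking stand for the two height pins not in use, fixed, 85 mm along its x by 36 mm, 10 mm high; with its pins up to 54 mm above the worktop; origin on the worktop under its centre
- coupling: bystander, loose: white shaft coupling, 26 mm across, 30 mm high; origin at the middle of its underside; leave it where it is
- bearing: bystander, loose: small ball bearing, 35 mm across, 11 mm high; origin at the middle of its underside; leave it where it is
- terminal_5: bystander, loose: green terminal block, 14 x 26 mm, 12 mm high; origin at the middle of its underside; leave it where it is
- encoder_0: bystander, loose: blue round encoder, 44 mm across the cap, 31 mm high, with a short black lead; within 53 x 74 mm; origin at the middle of its underside; leave it where it is
- boards_left (a point): middle, on the worktop, of a heap of fixed green circuit boards, all within 95 mm of this point in x and in y, up to 40 mm high
- boards_centre (a point): middle, on the worktop, of a smaller heap of fixed green circuit boards, all within 70 mm of this point in x and 75 mm in y, up to 25 mm high
- lead_1 (a point): point 1 of 5 along a stiff black mains lead, 12 mm thick and fixed, that crosses the worktop in a bow through these points in order, lying flat at 1 and 2 and arching to 60 mm high at 4; keep clear of it
- lead_2 (a point): point 2 of 5 along a stiff black mains lead, 12 mm thick and fixed, that crosses the worktop in a bow through these points in order, lying flat at 1 and 2 and arching to 60 mm high at 4; keep clear of it
- lead_3 (a point): point 3 of 5 along a stiff black mains lead, 12 mm thick and fixed, that crosses the worktop in a bow through these points in order, lying flat at 1 and 2 and arching to 60 mm high at 4; keep clear of it
- lead_4 (a point): point 4 of 5 along a stiff black mains lead, 12 mm thick and fixed, that crosses the worktop in a bow through these points in order, lying flat at 1 and 2 and arching to 60 mm high at 4; keep clear of it
- lead_5 (a point): point 5 of 5 along a stiff black mains lead, 12 mm thick and fixed, that crosses the worktop in a bow through these points in order, lying flat at 1 and 2 and arching to 60 mm high at 4; keep clear of it
- toggle_clamp: white toggle clamp with a red handle on a base plate, fixed, all within 110 mm of this point, up to 80 mm high

How it is judged:
At the end, for the whole second after the job is handed in: The two spacers that add up to the nest's pin (27 mm red, 34 yellow, 41 blue above the pad) lie stacked flat on the pad, at rest, upright, any order, within 7 mm of centre each way and 0.15 rad of square, top level with the pin within 2.5 mm; the third is within 15 mm of its start (((horizontal distance between pin_red and nest_socket below 0.02 m and x of spacer_10 in the frame of nest_pad between -0.007 and 0.007 m and y of spacer_10 in the frame of nest_pad between -0.007 and 0.007 m and angle between the x axis of each of spacer_10, spacer_17 and the y axis of nest, either way round below 0.15 rad and angle between each of spacer_10, spacer_17's own z axis and vertical below 0.06 rad and linear speed of each of spacer_10, spacer_17 below 0.02 m/s and x of spacer_17 in the frame of nest_pad between -0.007 and 0.007 m and y of spacer_17 in the frame of nest_pad between -0.007 and 0.007 m and (z of spacer_10 in the frame of pin_red between 0.0175 and 0.0225 m or z of spacer_17 in the frame of pin_red between 0.0105 and 0.0155 m) and distance of spacer_24 from where it was at the start of the episode below 0.015 m) or (horizontal distance between pin_yellow and nest_socket below 0.02 m and x of spacer_10 in the frame of nest_pad between -0.007 and 0.007 m and y of spacer_10 in the frame of nest_pad between -0.007 and 0.007 m and angle between the x axis of each of spacer_10, spacer_24 and the y axis of nest, either way round below 0.15 rad and angle between each of spacer_10, spacer_24's own z axis and vertical below 0.06 rad and linear speed of each of spacer_10, spacer_24 below 0.02 m/s and x of spacer_24 in the frame of nest_pad between -0.007 and 0.007 m and y of spacer_24 in the frame of nest_pad between -0.007 and 0.007 m and (z of spacer_10 in the frame of pin_yellow between 0.0245 and 0.0295 m or z of spacer_24 in the frame of pin_yellow between 0.0105 and 0.0155 m) and distance of spacer_17 from where it was at the start of the episode below 0.015 m) or (horizontal distance between pin_blue and nest_socket below 0.02 m and x of spacer_17 in the frame of nest_pad between -0.007 and 0.007 m and y of spacer_17 in the frame of nest_pad between -0.007 and 0.007 m and angle between the x axis of each of spacer_17, spacer_24 and the y axis of nest, either way round below 0.15 rad and angle between each of spacer_17, spacer_24's own z axis and vertical below 0.06 rad and linear speed of each of spacer_17, spacer_24 below 0.02 m/s and x of spacer_24 in the frame of nest_pad between -0.007 and 0.007 m and y of spacer_24 in the frame of nest_pad between -0.007 and 0.007 m and (z of spacer_17 in the frame of pin_blue between 0.0245 and 0.0295 m or z of spacer_24 in the frame of pin_blue between 0.0175 and 0.0225 m) and distance of spacer_10 from where it was at the start of the episode below 0.015 m))); the robot touches nothing.
It fails at once if a spacer dropped (moving faster than 0.45 m/s while no finger touches it) ((linear speed of spacer_10 above 0.45 m/s and contact force between the fingers and spacer_10 below 0.1 N) or (linear speed of spacer_17 above 0.45 m/s and contact force between the fingers and spacer_17 below 0.1 N) or (linear speed of spacer_24 above 0.45 m/s and contact force between the fingers and spacer_24 below 0.1 N)).
It fails at once if a bystander shifted by more than 15 mm (distance of any of coupling, bearing, terminal_5, encoder_0 from where it was at the start of the episode above 0.015 m).
It also fails if it takes over 72 s, if anything falls off the work surface, if the arm or the gripper's body presses on something with over 40 N, if the wrist force passes 120 N, or if a joint passes its speed limit or range.

## Working session

There is one attempt and no reset: what is moved stays moved. The work goes in short steps, Python scripts to look and compute and a tool call to move; the robot and the scene stay as the last step left them, time stands still between calls to the robot, and variables do not carry over. Pictures are saved under pics/ and viewed, about 8 in all and at most 12, crops included, and the job is handed in when it is done.

Besides the shell and the picture viewer there is one more tool, called after "Call:" in YAML: its name, and indented under it one key for each argument. step_arm: Moves the arm, as the interface text tells. Its arguments: {"type":"object","properties":{"plan":{"type":"array"},"jaw":{"type":"number"},"newtons":{"type":"number"}},"required":["plan"]}

```bash
ls; mkdir -p pics
cat > h.py <<'E'
from station import *
import numpy as np, cv2
from scipy.spatial.transform import Rotation as Ro
def save(n,f,c=None,s=1):
    im=read_camera(n)['img'] if isinstance(n,str) else n['img']
    if c: im=im[c[1]:c[3],c[0]:c[2]]
    cv2.imwrite('pics/'+f,cv2.resize(im,None,fx=s,fy=s))
def pts(c,T=None):
    "world xyz for each pixel from depth"
    h,w=c['depth'].shape
    u,v=np.meshgrid(np.arange(w),np.arange(h))
    K=np.array([[c['fx'],0,c['cx']],[0,c['fy'],c['cy']],[0,0,1.]])
    r=cv2.undistortPoints(np.stack([u,v],-1).reshape(-1,1,2).astype(np.float64),K,np.array(c['distortion'])).reshape(h,w,2)
    ray=np.dstack([r,np.ones((h,w))])
    T=np.array(c['world_from_camera']) if T is None else T
    d=ray@T[:3,:3].T
    return d, T[:3,3], T[:3,3]+d*c['depth'][...,None]
def plane(d,o,z): return o+d*((z-o[2])/d[...,2])[...,None]
def toolT():
    s=get_state();T=np.eye(4);T[:3,:3]=Ro.from_euler('xyz',s['eef_rot']).as_matrix();T[:3,3]=s['tool_pos'];return T
E
python3 - <<'E'
from h import *
print(get_state()); 
import station; print([k for k in dir(station) if not k.startswith('_')])
c=read_camera('top'); s=read_camera('scene')
import pickle; pickle.dump((c,s),open('cs.pkl','wb'))
for k in (c,s): print(k['fx'],k['distortion'],np.round(k['world_from_camera'],3).tolist(),(k['depth']==0).mean())
save(c,'top1.png',None,1.5); save(s,'scene1.png',None,1.5)
E
```

```text
pics
{'time': 0.0, 'q': array([-1.20666162,  0.31172664,  0.01398972,  1.51307364, -0.00436519,
        1.31917343, -0.02721952]), 'joint_velocities': array([ 6.41225106e-05,  1.15853772e-03, -1.06635380e-03, -1.45827773e-03,
        4.84352012e-04,  1.13400957e-03,  2.34209351e-04]), 'joint_torque': array([ 3.32465843e-04, -3.79924965e+01,  1.46331866e-01, -2.30585790e+01,
        1.21394038e-02,  1.36523932e-02,  2.17953271e-06]), 'tool_pos': array([0.21681488, 0.50457657, 0.19391393]), 'eef_rot': array([-1.57314379e+00, -1.29330991e-04, -4.05766500e-01]), 'ft_force': array([ 0.10618613, -0.1181862 ,  0.00212911]), 'moment': array([-0.00172366, -0.01260474, -0.00113225]), 'finger_gap': 0.08560700174614899}
['IKError', 'get_state', 'grip_point_offset', 'read_camera', 'sign_off']
400.2985186190932 [-0.02263138  0.          0.          0.          0.        ] [[-0.022, -0.999, 0.044, 0.514], [-1.0, 0.022, -0.006, -0.014], [0.005, -0.044, -0.999, 1.098], [0.0, 0.0, 0.0, 1.0]] 0.004038492838541667
390.8544525489765 [-0.08200756  0.          0.          0.          0.        ] [[-0.401, -0.374, 0.836, -0.435], [-0.916, 0.152, -0.371, 0.455], [0.011, -0.915, -0.403, 0.571], [0.0, 0.0, 0.0, 1.0]] 0.004007975260416667
```

View pics/top1.png

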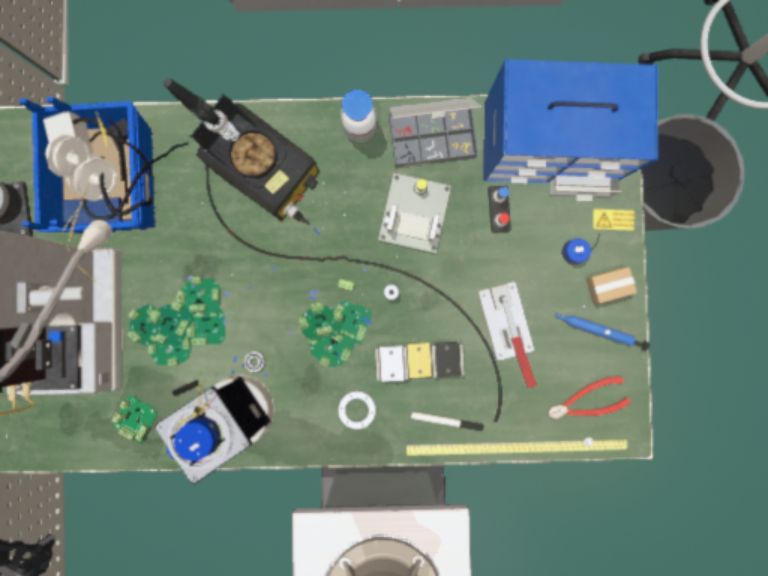

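View pics/scene1.png

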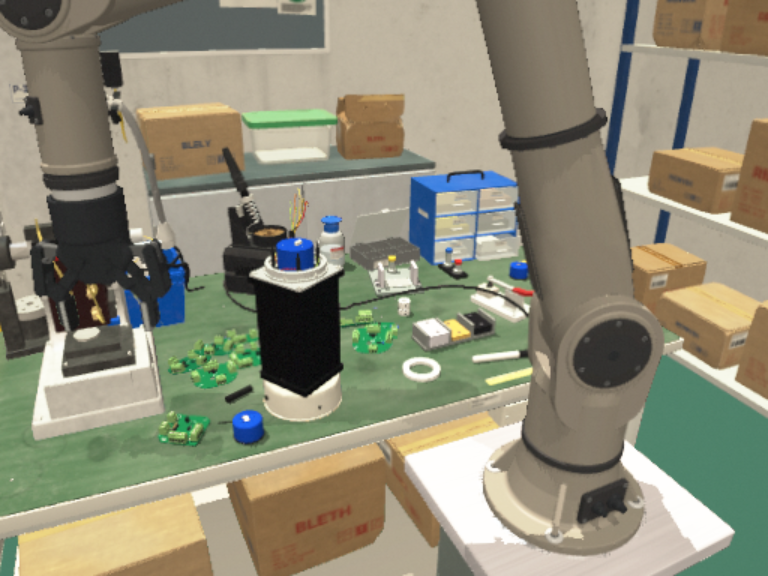

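The top view shows the yellow-capped pin behind the nest pad (≈421,186 at 1.5x) and the red and blue pins in the stand (≈502,205). The rack is at (420,362) with silver, yellow and black spacers from left to right. The lead bows between the nest and the rack. So I need the 10 mm and 24 mm spacers.

```bash
cat > m1.py <<'E'
from h import *
import pickle
c,s=pickle.load(open('cs.pkl','rb'))
print('gpo',grip_point_offset)
d,o,P=pts(c); im=c['img']; hsv=cv2.cvtColor(im,cv2.COLOR_BGR2HSV)
def comp(mask,box,z,name,k=3):
    x0,y0,x1,y1=[int(v/1.5) for v in box]
    m=np.zeros(mask.shape,np.uint8); m[y0:y1,x0:x1]=mask[y0:y1,x0:x1]*255
    cs,_=cv2.findContours(m,cv2.RETR_EXTERNAL,cv2.CHAIN_APPROX_NONE)
    if not cs: print(name,'none');return
    q=max(cs,key=cv2.contourArea)[:,0]
    W=plane(d,o,z)[q[:,1],q[:,0],:2]
    r=cv2.minAreaRect((W*1000).astype(np.float32)); uc=q.mean(0)
    mm=np.zeros_like(m); cv2.drawContours(mm,[q.reshape(-1,1,2)],-1,1,-1)
    print(name,'ctr',np.round(r[0],1),'size',np.round(r[1],1),'ang',round(r[2],1),'px',uc.round(),'z med',np.median(P[...,2][mm>0]).round(4))
H,S,V=[hsv[...,i].astype(int) for i in range(3)]
comp((S<60)&(V>150),(376,345,408,382),.032,'sp24')
comp((H>15)&(H<35)&(S>90),(400,335,440,385),.018,'sp10')
comp((V<80),(425,335,470,385),.025,'sp17')
Z=P[...,2]
comp((S<70)&(V>90),(370,335,475,390),.034,'rack')
comp((H>15)&(H<35)&(S>90),(405,170,440,200),.047,'pinY')
comp((Z>.005)&(Z<.03)&(S<60),(370,160,460,260),.010,'nestbase')
comp((Z>.045),(370,198,410,250),.055,'cheekL')
comp((Z>.045),(415,205,450,250),.055,'cheekR')
comp((S<70)&(V>120),(380,280,402,305),.030,'coupling')
comp((S<80)&(V<100),(480,180,520,240),.010,'stand')
comp((H>35)&(H<75)&(S>80)&(V>140),(335,275,358,293),.012,'term')
# lead profile
for px in [(210,180),(215,205),(250,245),(290,258),(325,259),(370,262),(400,268),(430,283),(460,308),(480,335),(495,370),(498,400),(497,418)]:
    u,v=int(px[0]/1.5),int(px[1]/1.5)
    w=P[v-5:v+6,u-5:u+6].reshape(-1,3); vv=V[v-5:v+6,u-5:u+6].ravel(); w=w[vv<70]
    if len(w): print(px,np.median(w,0).round(3),w[:,2].max().round(3))
z=np.nan_to_num(Z); 
v=(np.clip(z,0,.1)*2550).astype(np.uint8); big=cv2.resize(cv2.applyColorMap(v,cv2.COLORMAP_JET)[90:300,170:370],None,fx=4,fy=4,interpolation=cv2.INTER_NEAREST)
cv2.imwrite('pics/z.png',cv2.resize(big,(760,600)))
# free-space check for candidate table spot
for (x,y) in [(.64,.09),(.66,.09),(.62,.09),(.66,.10),(.6,.1)]:
    W=P; m=(abs(W[...,0]-x)<.07)&(abs(W[...,1]-y)<.06); print((x,y),m.sum(),np.percentile(W[...,2][m],[50,95,99,100]).round(3))
E
python3 m1.py
```

```text
gpo 0.0187
sp24 ctr [419.5 -24.8] size [55.8 60.8] ang 88.7 px [261. 242.] z med 0.0328
sp10 ctr [421.1 -76.1] size [40.3 58.9] ang 88.7 px [279. 240.] z med 0.019
sp17 ctr [ 434.8 -144.3] size [2.7 0. ] ang 178.5 px [305. 234.] z med 0.0201
rack ctr [419.8 -77.9] size [183.2  95. ] ang 88.7 px [280. 241.] z med 0.0103
pinY ctr [733.4 -84.7] size [13.3 18.8] ang 88.5 px [281. 122.] z med 0.0475
nestbase ctr [688.7 -75.3] size [114.3 131.1] ang 74.8 px [277. 140.] z med 0.0118
cheekL ctr [673.5 -31. ] size [ 8.9 43.5] ang 74.8 px [261. 145.] z med 0.0562
cheekR ctr [ 655.7 -104.5] size [ 9.3 44. ] ang 77.2 px [289. 151.] z med 0.0558
coupling ctr [545.6 -26.3] size [37.4 42.7] ang 88.7 px [261. 195.] z med 0.0021
stand ctr [ 692.7 -228.7] size [84.8 35.9] ang 3.0 px [331. 140.] z med 0.0108
term ctr [555.8  45.2] size [ 8.1 10.9] ang 88.9 px [234. 191.] z med 0.0119
(210, 180) [0.746 0.299 0.022] 0.092
(215, 205) [0.708 0.291 0.015] 0.018
(250, 245) [0.637 0.23  0.008] 0.009
(290, 258) [0.616 0.168 0.009] 0.009
(325, 259) [0.606 0.095 0.011] 0.011
(498, 400) [ 0.344 -0.215  0.031] 0.034
(497, 418) [ 0.319 -0.213  0.016] 0.021
(0.64, 0.09) 2274 [0.001 0.053 0.077 0.11 ]
(0.66, 0.09) 2375 [0.002 0.069 0.106 0.111]
(0.62, 0.09) 2244 [0.001 0.012 0.057 0.06 ]
(0.66, 0.1) 2421 [0.002 0.102 0.108 0.112]
(0.6, 0.1) 2229 [0.001 0.007 0.014 0.056]
```

Run:
```python
from h import *
import pickle
c,s=pickle.load(open('cs.pkl','rb'))
im=c['img'][90:300,170:370]
cv2.imwrite('pics/crop.png',cv2.resize(im,(760,798),interpolation=cv2.INTER_CUBIC)[:600])
```

```text
(no output)
```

View pics/crop.png

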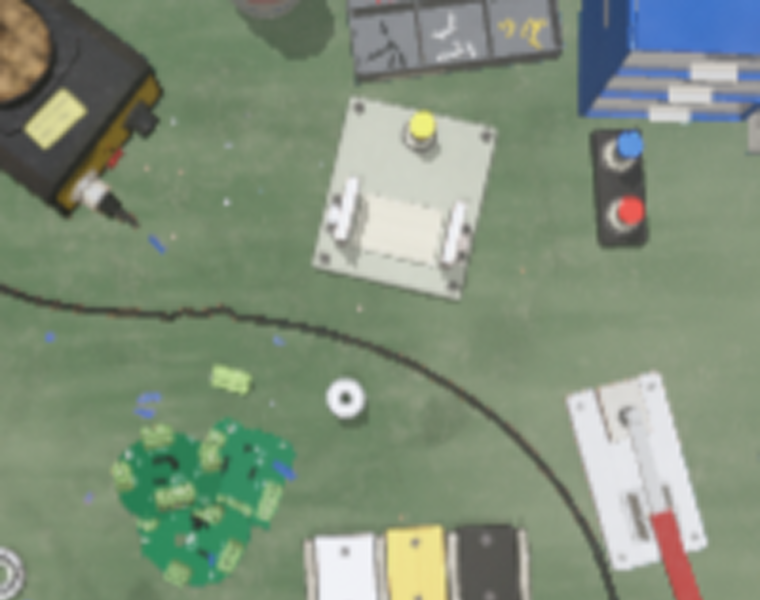

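The crop shows the clear worktop left of the nest, around crop pixel (235,195), between the lead, the iron and the nest. Next I check the tower to the left and the heights along the path.

Run:
```python
from h import *
import pickle
c,s=pickle.load(open('cs.pkl','rb'))
d,o,P=pts(c); d2,o2,Q=pts(s)
A=np.vstack([P[c['depth']>0],Q[s['depth']>0]])
B=P[c['depth']>0]
print('spot',P[141,232].round(3))
m=(B[:,2]>.15)&(B[:,0]>.1)&(B[:,0]<.95)&(abs(B[:,1])<.75)
import collections
g=collections.defaultdict(float)
for p in B[m]: k=(round(p[0]*20)/20,round(p[1]*20)/20); g[k]=max(g[k],p[2])
print({k:round(float(v),2) for k,v in sorted(g.items())})
x0,y0=.668,.05
sp=P[141,232]; 
for r in (.04,.06,.08,.1):
    for n,X in (('top',B),):
        m=np.hypot(X[:,0]-sp[0],X[:,1]-sp[1])<r; print(r,m.sum(),np.percentile(X[m,2],[50,99,100]).round(3))
```

```text
spot [0.694 0.047 0.002]
{(0.2, 0.45): 0.35, (0.2, 0.5): 0.34, (0.25, 0.25): 0.23, (0.25, 0.5): 0.33, (0.3, 0.2): 0.25, (0.3, 0.25): 0.27, (0.3, 0.3): 0.24, (0.35, 0.2): 0.27, (0.35, 0.25): 0.28, (0.35, 0.3): 0.27, (0.35, 0.55): 0.24, (0.4, 0.2): 0.33, (0.4, 0.25): 0.33, (0.4, 0.3): 0.24, (0.4, 0.5): 0.27, (0.4, 0.55): 0.25, (0.45, 0.25): 0.3, (0.45, 0.4): 0.36, (0.45, 0.45): 0.4, (0.45, 0.5): 0.28, (0.5, 0.4): 0.39, (0.5, 0.45): 0.39, (0.5, 0.5): 0.3, (0.5, 0.55): 0.23, (0.55, 0.4): 0.32, (0.55, 0.45): 0.32, (0.55, 0.5): 0.3, (0.6, 0.4): 0.28, (0.6, 0.5): 0.3, (0.65, 0.4): 0.23, (0.65, 0.45): 0.23, (0.65, 0.5): 0.29, (0.65, 0.55): 0.17, (0.7, 0.45): 0.15, (0.75, -0.45): 0.19, (0.75, -0.4): 0.19, (0.75, -0.35): 0.2, (0.75, -0.3): 0.2, (0.75, -0.25): 0.2, (0.75, -0.2): 0.19, (0.75, 0.25): 0.2, (0.75, 0.5): 0.15, (0.8, -0.45): 0.19, (0.8, -0.4): 0.2, (0.8, -0.35): 0.22, (0.8, -0.3): 0.22, (0.8, -0.25): 0.21, (0.8, -0.2): 0.2, (0.8, 0.2): 0.22, (0.8, 0.25): 0.32, (0.8, 0.3): 0.2, (0.8, 0.5): 0.15, (0.85, -0.45): 0.2, (0.85, -0.4): 0.2, (0.85, -0.35): 0.2, (0.85, -0.3): 0.2, (0.85, -0.25): 0.2, (0.85, -0.2): 0.2, (0.85, 0.2): 0.2, (0.85, 0.25): 0.32, (0.85, 0.5): 0.17, (0.85, 0.55): 0.17, (0.9, -0.45): 0.19, (0.9, -0.4): 0.19, (0.9, -0.35): 0.2, (0.9, -0.3): 0.19, (0.9, -0.25): 0.2, (0.9, -0.2): 0.19}
0.04 657 [0.001 0.006 0.007]
0.06 1466 [0.001 0.006 0.037]
0.08 2655 [0.001 0.069 0.074]
0.1 4415 [0.002 0.107 0.111]
```

```bash
cat > go.py <<'E'
from h import *
import sys, json
# usage: go.py x y z yawdeg n   -> rows in cm/deg from the present pose, n rows
def rows(T0,tgt,yaw,n):
    e=Ro.from_matrix(T0[:3,:3]); y0=np.degrees(e.as_euler('xyz')[2]); dy=(yaw-y0+180)%360-180
    goal=Ro.from_euler('xyz',[-90,0,y0+dy],degrees=True)
    rv=(goal*e.inv()).as_rotvec()/n; p=T0[:3,3].copy(); out=[]; R=e
    st=(np.array(tgt)-p)/n
    for i in range(n):
        dp=R.inv().apply(st)*100; an=np.degrees(R.inv().apply(rv))
        out.append({"dp":[round(float(v),2) for v in dp],"angular":[round(float(v),1) for v in an]}); R=Ro.from_rotvec(rv)*R
    return out
a=[float(v) for v in sys.argv[1:]]
T=toolT(); n=int(a[4]); print(np.linalg.norm(np.array(a[:3])-T[:3,3]).round(3)); print(json.dumps(rows(T,a[:3],a[3],n)))
E
python3 - <<'E'
import sys; sys.argv=['',*'0 0 0 0 1'.split()]
from go import *
T=toolT().copy(); T[2,3]+=.23
print(json.dumps(rows(T,[.42,-.05,.42],-90,11)))
E
```

```text
0.583
[{"dp": [-0.0, 19.52, -54.89], "angular": [0.1, -23.2, -0.0]}]
[{"dp": [3.69, 0.05, -3.9], "angular": [0.0, 6.1, 0.0]}, {"dp": [4.08, 0.04, -3.49], "angular": [0.0, 6.1, 0.0]}, {"dp": [4.43, 0.04, -3.04], "angular": [0.0, 6.1, 0.0]}, {"dp": [4.72, 0.04, -2.56], "angular": [0.0, 6.1, 0.0]}, {"dp": [4.97, 0.04, -2.04], "angular": [0.0, 6.1, 0.0]}, {"dp": [5.15, 0.04, -1.51], "angular": [0.0, 6.1, 0.0]}, {"dp": [5.28, 0.04, -0.95], "angular": [0.0, 6.1, 0.0]}, {"dp": [5.36, 0.04, -0.39], "angular": [0.0, 6.1, 0.0]}, {"dp": [5.37, 0.04, 0.18], "angular": [0.0, 6.1, 0.0]}, {"dp": [5.32, 0.04, 0.75], "angular": [0.0, 6.1, 0.0]}, {"dp": [5.21, 0.04, 1.3], "angular": [0.0, 6.1, 0.0]}]
```

Call:
step_arm:
  plan:
    - {"dp": [0,-6,0],"angular": [0,0,0]}
    - {"dp": [0,-6,0],"angular": [0,0,0]}
    - {"dp": [0,-6,0],"angular": [0,0,0]}
    - {"dp": [0,-6,0],"angular": [0,0,0]}

```text
time: 0.6
tool_pos: [0.2153, 0.5008, 0.4297]
eef_rot: [-1.597, -0.001, -0.406]
ft_force: [0.5, 0.6, 0.1]
finger_gap: 0.0853
```

Call:
step_arm:
  plan:
    - {"dp": [3.7,0,-3.9],"angular": [1,6,0]}
    - {"dp": [4.1,0,-3.5],"angular": [0,6,0]}
    - {"dp": [4.4,0,-3.0],"angular": [0,6,0]}
    - {"dp": [4.7,0,-2.6],"angular": [0,6,0]}
    - {"dp": [5.0,0,-2.0],"angular": [0,6,0]}
    - {"dp": [5.2,0,-1.5],"angular": [0,6,0]}
    - {"dp": [5.3,0,-1.0],"angular": [0,6,0]}
    - {"dp": [5.4,0,-0.4],"angular": [0,6,0]}
    - {"dp": [5.4,0,0.2],"angular": [0,6,0]}
    - {"dp": [5.3,0,0.8],"angular": [0,6,0]}
    - {"dp": [5.2,0,1.3],"angular": [0,6,0]}

```text
time: 1.98
tool_pos: [0.4213, -0.0639, 0.4308]
eef_rot: [-1.57, 0.004, -1.585]
ft_force: [1.4, -0.5, -0.5]
finger_gap: 0.0853
```

```bash
python3 go.py .42 -.05 .22 -90 5
```

```text
0.211
[{"dp": [-0.26, 4.22, -0.04], "angular": [-0.0, -0.2, -0.0]}, {"dp": [-0.26, 4.22, -0.03], "angular": [-0.0, -0.2, -0.0]}, {"dp": [-0.27, 4.22, -0.03], "angular": [-0.0, -0.2, -0.0]}, {"dp": [-0.27, 4.22, -0.03], "angular": [-0.0, -0.2, -0.0]}, {"dp": [-0.28, 4.22, -0.03], "angular": [-0.0, -0.2, -0.0]}]
```

Call:
step_arm:
  plan:
    - {"dp": [-0.3,4.2,0],"angular": [0,-0.2,0]}
    - {"dp": [-0.3,4.2,0],"angular": [0,-0.2,0]}
    - {"dp": [-0.3,4.2,0],"angular": [0,-0.2,0]}
    - {"dp": [-0.3,4.2,0],"angular": [0,-0.2,0]}
    - {"dp": [0,4.2,0],"angular": [0,-0.2,0]}
    - {"dp": [0,0,0],"angular": [0,0,0]}

```text
time: 2.72
tool_pos: [0.4202, -0.0585, 0.2129]
eef_rot: [-1.572, 0.001, -1.583]
ft_force: [0.8, -0.2, 0.9]
finger_gap: 0.0855
```

```bash
cat > wr.py <<'E'
from h import *
import pickle,sys
T=toolT(); c=read_camera('wrist'); M=T@np.array(c['T_tool_cam'])
pickle.dump((c,T),open('w.pkl','wb')); print(T[:3,3].round(4),get_state()['eef_rot'].round(3),M[:3,3].round(3),M[:3,2].round(2),M[:3,0].round(2),c['fx'])
save(c,sys.argv[1],None,1.5)
E
python3 wr.py w1.png
```

```text
[ 0.4202 -0.0585  0.2129] [-1.567e+00  1.000e-03 -1.584e+00] [0.421 0.02  0.39 ] [-0.01 -0.31 -0.95] [ 1.   -0.01 -0.  ] 271.33475567584713
```

View pics/w1.png

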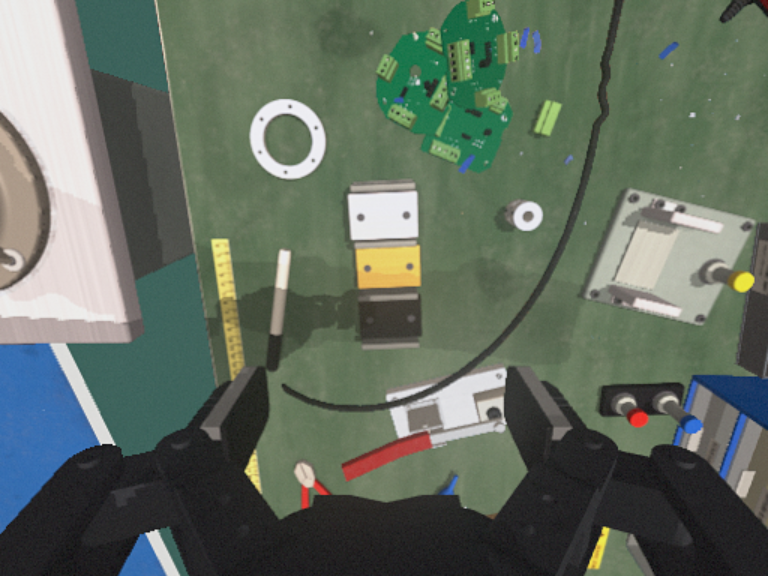

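```bash
cat > fit.py <<'E'
from h import *
import pickle
def fit(mask,box,z,c,T,name):
    M=T@np.array(c['T_tool_cam']); d,o,P=pts(c,M)
    x0,y0,x1,y1=[int(v/1.5) for v in box]
    m=np.zeros(mask.shape,np.uint8); m[y0:y1,x0:x1]=mask[y0:y1,x0:x1]*255
    q=max(cv2.findContours(m,cv2.RETR_EXTERNAL,cv2.CHAIN_APPROX_NONE)[0],key=cv2.contourArea)[:,0]
    W=plane(d,o,z)[q[:,1],q[:,0],:2]; r=cv2.minAreaRect((W*1000).astype(np.float32))
    mm=np.zeros_like(m); cv2.drawContours(mm,[q.reshape(-1,1,2)],-1,1,-1)
    print(name,np.round(r[0],1),np.round(r[1],1),round(r[2],1),'px',q.mean(0).round()*1.5,'z',np.median(P[...,2][mm>0]).round(4))
def load():
    c,T=pickle.load(open('w.pkl','rb')); h=cv2.cvtColor(c['img'],cv2.COLOR_BGR2HSV).astype(int)
    return c,T,h[...,0],h[...,1],h[...,2]
E
python3 - <<'E'
from fit import *
c,T,H,S,V=load()
print(c['img'][216//3*2,383*2//3],c['img'][186*2//3,383*2//3])
fit((V>185)&(S<40),(340,170,430,250),.032,c,T,'sp24')
fit((H>12)&(H<35)&(S>100),(340,230,430,300),.018,c,T,'sp10')
fit((V<75),(340,285,430,345),.025,c,T,'sp17')
fit((H>35)&(H<80)&(S>60)==False,(335,170,435,360),.034,c,T,'rack')
E
```

```text
[237 235 235] [175 186 193]
sp24 [417.6 -25.6] [59.2 40. ] 1.9 px [382.5 214.5] z 0.0308
sp10 [421.1 -76. ] [61.2 39.7] 3.4 px [388.5 267. ] z 0.0169
sp17 [ 421.  -124.6] [62.1 42.7] 5.2 px [390. 318.] z 0.024
rack [417.6 -75.2] [175.9  96.1] 89.3 px [381. 261.] z 0.0167
```

Silver lies at (417.6,-25.6) and yellow at (421.1,-76.0), with the rack turned about 2°. I'll take the silver one first.

```bash
python3 go.py .4176 -.0256 .07 -88 4
```

```text
0.149
[{"dp": [-0.82, 3.63, -0.14], "angular": [-0.1, -0.7, -0.0]}, {"dp": [-0.83, 3.63, -0.13], "angular": [-0.1, -0.7, -0.0]}, {"dp": [-0.83, 3.63, -0.12], "angular": [-0.1, -0.7, -0.0]}, {"dp": [-0.83, 3.63, -0.1], "angular": [-0.1, -0.7, -0.0]}]
```

Call:
step_arm:
  plan:
    - {"dp": [-0.8,3.6,-0.1],"angular": [0,-0.7,0]}
    - {"dp": [-0.8,3.6,-0.1],"angular": [0,-0.7,0]}
    - {"dp": [-0.8,3.6,-0.1],"angular": [0,-0.7,0]}
    - {"dp": [-0.8,3.6,-0.1],"angular": [0,-0.7,0]}
    - {"dp": [0,0,0],"angular": [0,0,0]}

```text
time: 3.4
tool_pos: [0.4342, -0.026, 0.08]
eef_rot: [-1.54, 0.001, -1.532]
ft_force: [-0.4, -0.3, -0.4]
finger_gap: 0.0854
```

```bash
python3 wr.py w2.png; python3 go.py .4176 -.0256 .013 -88 3
```

```text
[ 0.4342 -0.026   0.08  ] [-1.535e+00  1.000e-03 -1.533e+00] [0.425 0.052 0.258] [ 0.04 -0.3  -0.95] [1.   0.04 0.03] 271.33475567584713
0.071
[{"dp": [-0.06, 2.27, -0.71], "angular": [-0.7, 0.1, -0.0]}, {"dp": [-0.06, 2.27, -0.68], "angular": [-0.7, 0.1, -0.0]}, {"dp": [-0.06, 2.28, -0.65], "angular": [-0.7, 0.1, -0.0]}]
```

View pics/w2.png

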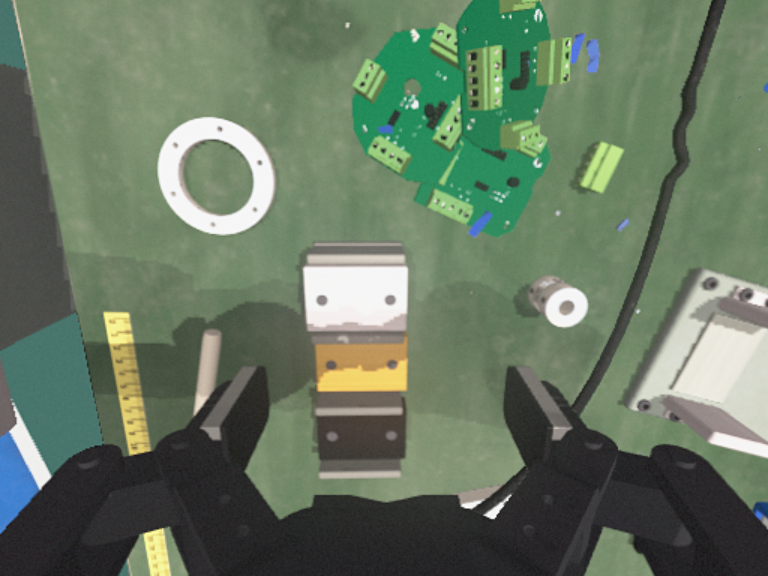

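```bash
python3 -c "
from h import *
s=get_state();print(s['q'].round(3),s['joint_velocities'].round(3),s['tool_pos'],s['eef_rot'])"
```

```text
[-0.55   0.18   0.65   2.022 -0.141  0.946  0.21 ] [ 0.002 -0.027  0.018 -0.033  0.006 -0.004 -0.001] [ 0.43642874 -0.02665817  0.08170335] [-1.53546229e+00  1.06483929e-03 -1.53265136e+00]
```

Call:
step_arm:
  plan:
    - {"dp": [0,0.3,-1.3],"angular": [-1.8,0,0]}
    - {"dp": [0,0,-0.4],"angular": [-0.5,0,0]}
    - {"dp": [0,0,0],"angular": [0,0,0]}

```text
time: 3.82
tool_pos: [0.4236, -0.0284, 0.0831]
eef_rot: [-1.568, 0.002, -1.534]
ft_force: [0.5, -0.2, 1.4]
finger_gap: 0.0853
```

```bash
python3 -c "
from h import *
s=get_state();print(s['q'].round(3),s['joint_velocities'].round(3),s['tool_pos'],s['eef_rot'])"; python3 go.py .4176 -.0256 .013 -88 3
```

```text
[-0.55   0.179  0.654  2.019 -0.133  0.982  0.206] [ 0.002 -0.009  0.004 -0.012  0.002  0.01  -0.001] [ 0.42358385 -0.02840804  0.08313763] [-1.56792205e+00  1.54139792e-03 -1.53399022e+00]
0.07
[{"dp": [-0.1, 2.34, -0.2], "angular": [-0.1, 0.0, -0.0]}, {"dp": [-0.1, 2.34, -0.2], "angular": [-0.1, 0.0, -0.0]}, {"dp": [-0.1, 2.34, -0.2], "angular": [-0.1, 0.0, -0.0]}]
```

Call:
step_arm:
  plan:
    - {"dp": [-0.1,1.5,-0.3],"angular": [0,0,0]}
    - {"dp": [-0.1,1.5,-0.3],"angular": [0,0,0]}
    - {"dp": [-0.1,1.5,0],"angular": [0,0,0]}
    - {"dp": [0,1.0,0],"angular": [0,0,0]}
    - {"dp": [0,0,0],"angular": [0,0,0]}
    - {"dp": [0,0,0],"angular": [0,0,0]}

```text
time: 4.58
tool_pos: [0.4215, -0.0259, 0.03]
eef_rot: [-1.56, 0.003, -1.535]
ft_force: [0.5, -0.2, -0.4]
finger_gap: 0.0857
```

```bash
python3 go.py .4176 -.0256 .013 -88 2
```

```text
0.017
[{"dp": [-0.02, 0.85, -0.2], "angular": [-0.3, 0.0, -0.1]}, {"dp": [-0.02, 0.85, -0.2], "angular": [-0.3, 0.0, -0.1]}]
```

Call:
step_arm:
  plan:
    - {"dp": [0,0.9,-0.3],"angular": [-0.5,0,0]}
    - {"dp": [0,0.9,-0.2],"angular": [-0.3,0,0]}
    - {"dp": [0,0,0],"angular": [0,0,0]}

```text
time: 4.95
tool_pos: [0.417, -0.026, 0.0114]
eef_rot: [-1.573, 0.003, -1.535]
ft_force: [-0.2, 0.3, 0.3]
finger_gap: 0.0854
```

Call:
step_arm:
  plan:
    - {"dp": [0,0,0],"angular": [0,0,0]}
    - {"dp": [0,0,0],"angular": [0,0,0]}
    - {"dp": [0,0,0],"angular": [0,0,0]}
    - {"dp": [0,0,0],"angular": [0,0,0]}
  jaw: 40
  newtons: 50

```text
time: 5.45
tool_pos: [0.4174, -0.0261, 0.0117]
eef_rot: [-1.572, 0.003, -1.535]
ft_force: [0.4, -0.3, -0.2]
finger_gap: 0.0343
```

```bash
python3 wr.py w3.png
```

```text
[ 0.4174 -0.0261  0.0117] [-1.572  0.003 -1.535] [0.414 0.052 0.189] [ 0.01 -0.3  -0.95] [ 1.    0.04 -0.  ] 271.33475567584713
```

View pics/w3.png

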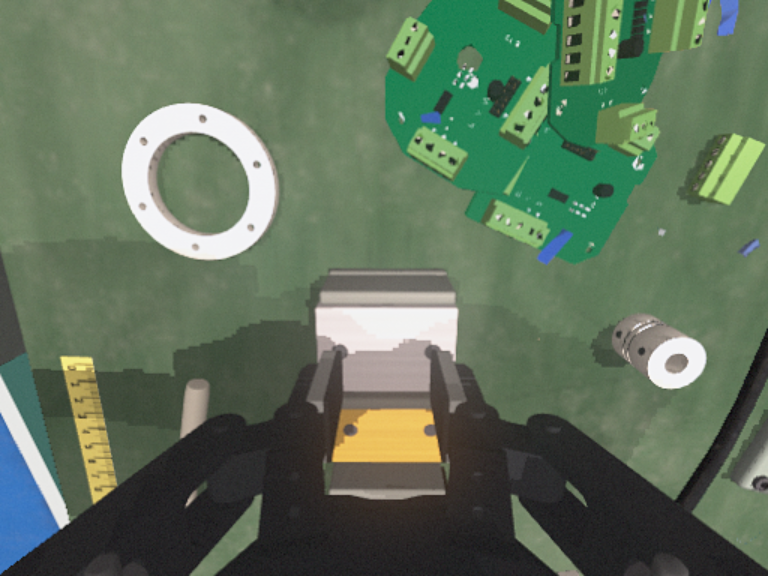

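Run:
```python
from fit import *
c,T,H,S,V=load()
d,o,P=pts(c,np.array(c['T_tool_cam']))
M=T@np.array(c['T_tool_cam']); _,_,W=pts(c,M)
np.set_printoptions(suppress=True,linewidth=200)
for r in range(335,420,9):
    print(r,[(u,*(P[int(r/1.5),int(u/1.5)]*1000).round(0).astype(int)) for u in (318,326,334,342,352,385,424,434,440,448)])
```

```text
335 [(318, np.int64(-8), np.int64(-19), np.int64(-29)), (326, np.int64(-8), np.int64(-19), np.int64(-26)), (334, np.int64(-8), np.int64(-19), np.int64(-23)), (342, np.int64(-8), np.int64(-19), np.int64(-19)), (352, np.int64(-8), np.int64(-19), np.int64(-15)), (385, np.int64(-8), np.int64(-18), np.int64(-1)), (424, np.int64(-8), np.int64(-19), np.int64(15)), (434, np.int64(-8), np.int64(-19), np.int64(20)), (440, np.int64(-8), np.int64(-18), np.int64(22)), (448, np.int64(-8), np.int64(-18), np.int64(26))]
344 [(318, np.int64(-4), np.int64(-19), np.int64(-29)), (326, np.int64(-4), np.int64(-19), np.int64(-26)), (334, np.int64(-4), np.int64(-19), np.int64(-23)), (342, np.int64(-4), np.int64(-19), np.int64(-19)), (352, np.int64(-4), np.int64(-19), np.int64(-15)), (385, np.int64(-4), np.int64(-19), np.int64(-1)), (424, np.int64(-4), np.int64(-19), np.int64(15)), (434, np.int64(-3), np.int64(-18), np.int64(20)), (440, np.int64(-4), np.int64(-19), np.int64(23)), (448, np.int64(-4), np.int64(-19), np.int64(26))]
353 [(318, np.int64(0), np.int64(-19), np.int64(-30)), (326, np.int64(-11), np.i
[... 3299 characters left out ...]
24, np.int64(26), np.int64(-21), np.int64(16)), (434, np.int64(7), np.int64(-50), np.int64(17)), (440, np.int64(-3), np.int64(-65), np.int64(17)), (448, np.int64(-8), np.int64(-72), np.int64(18))]
416 [(318, np.int64(-13), np.int64(-83), np.int64(-19)), (326, np.int64(-6), np.int64(-73), np.int64(-18)), (334, np.int64(0), np.int64(-65), np.int64(-17)), (342, np.int64(42), np.int64(-5), np.int64(-22)), (352, np.int64(42), np.int64(-5), np.int64(-18)), (385, np.int64(41), np.int64(-6), np.int64(-1)), (424, np.int64(41), np.int64(-5), np.int64(18)), (434, np.int64(9), np.int64(-52), np.int64(17)), (440, np.int64(0), np.int64(-65), np.int64(17)), (448, np.int64(-6), np.int64(-73), np.int64(18))]
```

The fingers shut without touching anything. The depth image shows why: the real fingertips are about 37 mm behind the reported TCP. I'll measure the hand's true geometry.

Run:
```python
from fit import *
c,T,H,S,V=load()
d,o,P=pts(c,np.array(c['T_tool_cam']))
print((np.array(c['T_tool_cam'])).round(3).tolist())
for (u,v) in [(385,500),(385,520),(385,560),(300,500),(270,430),(230,420),(460,500),(500,430),(310,440),(450,440),(455,400),(330,480)]:
    print((u,v),(P[int(v/1.5),int(u/1.5)]*1000).round(0))
A=P[c['depth']>0].reshape(-1,3)*1000
for y in range(-150,-25,8):
    m=(A[:,1]>y)&(A[:,1]<=y+8)&(abs(A[:,2])<90)&(abs(A[:,0])<70)
    if m.sum(): print(y,m.sum(),'x',A[m,0].min().round(),A[m,0].max().round(),'z',A[m,2].min().round(),A[m,2].max().round(),'|z|min',abs(A[m,2]).min().round())
```

```text
[[0.0, 0.952, 0.306, -0.078], [0.0, -0.306, 0.952, -0.178], [1.0, -0.0, -0.0, -0.0], [0.0, 0.0, 0.0, 1.0]]
(385, 500) [ 85. -13.  -1.]
(385, 520) [ -12. -116.   -1.]
(385, 560) [ -11. -123.   -1.]
(300, 500) [ -18. -117.  -16.]
(270, 430) [ -8. -82. -32.]
(230, 420) [-13. -86. -42.]
(460, 500) [ -17. -116.   13.]
(500, 430) [-12. -88.  29.]
(310, 440) [-12. -92. -20.]
(450, 440) [ -2. -79.  18.]
(455, 400) [-11. -73.  20.]
(330, 480) [ 97.  13. -33.]
-142 1 x -22.0 -22.0 z -10.0 -10.0 |z|min 10.0
-134 2909 x -22.0 -11.0 z -65.0 63.0 |z|min 0.0
-126 8594 x -19.0 -3.0 z -66.0 64.0 |z|min 0.0
-118 7681 x -19.0 10.0 z -62.0 62.0 |z|min 0.0
-110 5016 x -18.0 13.0 z -60.0 58.0 |z|min 0.0
-102 3002 x -18.0 13.0 z -56.0 55.0 |z|min 14.0
-94 5044 x -15.0 13.0 z -54.0 52.0 |z|min 16.0
-86 1407 x -14.0 5.0 z -49.0 48.0 |z|min 18.0
-78 855 x -13.0 11.0 z -36.0 35.0 |z|min 17.0
-70 615 x -12.0 11.0 z -31.0 31.0 |z|min 17.0
-62 562 x -12.0 11.0 z -31.0 31.0 |z|min 17.0
-54 480 x -12.0 11.0 z -31.0 30.0 |z|min 17.0
-46 292 x -12.0 11.0 z -30.0 29.0 |z|min 17.0
-38 26 x -6.0 4.0 z -17.0 17.0 |z|min 17.0
-30 55 x -28.0 26.0 z -26.0 23.0 |z|min 0.0
```

Call:
step_arm:
  plan:
    - {"dp": [0,0,0],"angular": [0,0,0]}
    - {"dp": [0,0,0],"angular": [0,0,0]}
    - {"dp": [0,0,0],"angular": [0,0,0]}
    - {"dp": [0,0,0],"angular": [0,0,0]}
    - {"dp": [0,1.0,-0.1],"angular": [0,0,0]}
    - {"dp": [0,1.0,-0.1],"angular": [0,0,0]}
    - {"dp": [0,1.0,-0.1],"angular": [0,0,0]}
    - {"dp": [0,1.0,-0.1],"angular": [0,0,0]}
    - {"dp": [0,0.2,0],"angular": [0,0,0]}
    - {"dp": [0,0,0],"angular": [0,0,0]}
  jaw: 100

```text
time: 6.75
tool_pos: [0.412, -0.0261, -0.0341]
eef_rot: [-1.575, 0.003, -1.535]
ft_force: [0.2, 1.0, 0.2]
finger_gap: 0.0855
```

Call:
step_arm:
  plan:
    - {"dp": [0,-0.3,0.5],"angular": [0,0,0]}
    - {"dp": [0,0,0],"angular": [0,0,0]}

```text
time: 7.0
tool_pos: [0.4184, -0.026, -0.0304]
eef_rot: [-1.573, 0.003, -1.535]
ft_force: [0.1, -0.7, 0.5]
finger_gap: 0.0857
```

Call:
step_arm:
  plan:
    - {"dp": [0,0,0],"angular": [0,0,0]}
    - {"dp": [0,0,0],"angular": [0,0,0]}
    - {"dp": [0,0,0],"angular": [0,0,0]}
    - {"dp": [0,0,0],"angular": [0,0,0]}
    - {"dp": [0,0,0],"angular": [0,0,0]}
  jaw: 40
  newtons: 50

```text
time: 7.62
tool_pos: [0.419, -0.026, -0.0297]
eef_rot: [-1.571, 0.003, -1.535]
ft_force: [-0.4, 0.5, -0.5]
finger_gap: 0.0591
```

Gripped (59 mm gap). Lift.

Call:
step_arm:
  plan:
    - {"dp": [0,-1.5,0],"angular": [0,0,0]}
    - {"dp": [0,-4,0],"angular": [0,0,0]}
    - {"dp": [0,-4,0],"angular": [0,0,0]}
    - {"dp": [0,-4,0],"angular": [0,0,0]}

```text
time: 8.12
tool_pos: [0.4149, -0.0267, 0.1079]
eef_rot: [-1.581, 0.002, -1.537]
ft_force: [0.9, 1.3, -0.7]
finger_gap: 0.0593
```

```bash
python3 go.py .69 .047 .10 -13.6 9
```

```text
0.285
[{"dp": [-0.71, 0.06, 3.08], "angular": [0.0, -8.3, -0.1]}, {"dp": [-0.26, 0.06, 3.15], "angular": [0.0, -8.3, -0.1]}, {"dp": [0.19, 0.06, 3.16], "angular": [0.0, -8.3, -0.1]}, {"dp": [0.65, 0.07, 3.1], "angular": [0.0, -8.3, -0.1]}, {"dp": [1.08, 0.07, 2.97], "angular": [0.0, -8.3, -0.1]}, {"dp": [1.5, 0.07, 2.79], "angular": [0.0, -8.3, -0.1]}, {"dp": [1.89, 0.08, 2.54], "angular": [0.0, -8.3, -0.1]}, {"dp": [2.23, 0.08, 2.24], "angular": [0.0, -8.3, -0.1]}, {"dp": [2.53, 0.08, 1.9], "angular": [0.0, -8.3, -0.1]}]
```

Call:
step_arm:
  plan:
    - {"dp": [-0.7,0,3.1],"angular": [0.5,-8.3,0]}
    - {"dp": [-0.3,0,3.15],"angular": [0,-8.3,0]}
    - {"dp": [0.2,0,3.15],"angular": [0,-8.3,0]}
    - {"dp": [0.65,0,3.1],"angular": [0,-8.3,0]}
    - {"dp": [1.1,0,3.0],"angular": [0,-8.3,0]}
    - {"dp": [1.5,0,2.8],"angular": [0,-8.3,0]}
    - {"dp": [1.9,0,2.5],"angular": [0,-8.3,0]}
    - {"dp": [2.2,0,2.25],"angular": [0,-8.3,0]}
    - {"dp": [2.5,0,1.9],"angular": [0,-8.3,0]}
    - {"dp": [0,0,0],"angular": [0,0,0]}

```text
time: 9.38
tool_pos: [0.696, 0.0542, 0.1205]
eef_rot: [-1.567, -0.007, -0.192]
ft_force: [-0.8, 1.0, -1.5]
finger_gap: 0.0589
```

```bash
python3 wr.py w4.png; python3 go.py .69 .047 -.03 -13.6 5
```

```text
[0.696  0.0542 0.1205] [-1.567 -0.006 -0.194] [0.618 0.069 0.298] [ 0.31 -0.06 -0.95] [0.19 0.98 0.  ] 271.33475567584713
0.151
[{"dp": [-0.09, 3.01, -0.15], "angular": [-0.0, 0.5, 0.1]}, {"dp": [-0.09, 3.01, -0.15], "angular": [-0.0, 0.5, 0.1]}, {"dp": [-0.08, 3.01, -0.15], "angular": [-0.0, 0.5, 0.1]}, {"dp": [-0.08, 3.01, -0.15], "angular": [-0.0, 0.5, 0.1]}, {"dp": [-0.07, 3.02, -0.15], "angular": [-0.0, 0.5, 0.1]}]
```

View pics/w4.png

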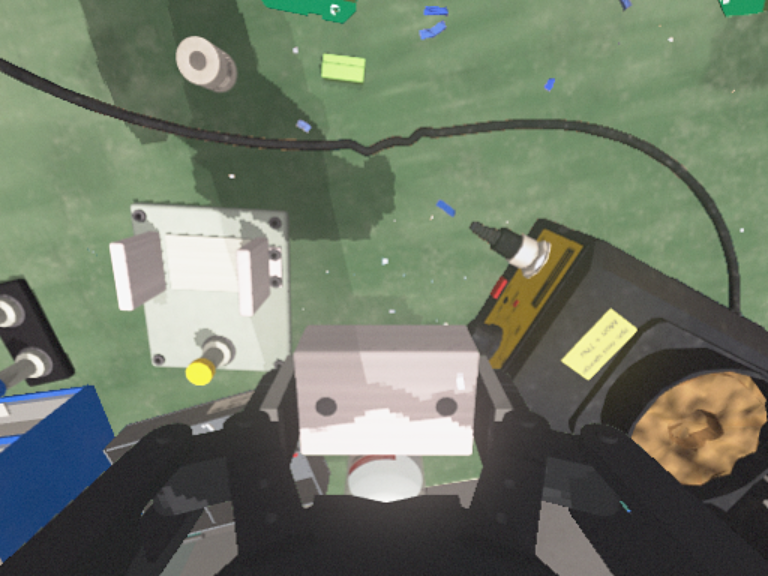

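Run:
```python
from fit import *
c,T,H,S,V=load()
_,_,W=pts(c,T@np.array(c['T_tool_cam'])); W=W[c['depth']>0].reshape(-1,3)
W=W[:,:3]; a=np.radians(-13.6); ex=np.array([np.cos(a),np.sin(a)]); ey=np.array([-ex[1],ex[0]])
import pickle; cc,_=pickle.load(open('cs.pkl','rb')); _,_,Q=pts(cc); Q=Q[cc['depth']>0].reshape(-1,3); W=np.vstack([W[W[:,2]<.12],Q])
for s in [(.69,.047),(.675,.045),(.665,.05),(.665,.045),(.66,.04)]:
    r=W[:,:2]-s; X=r@ex;Y=r@ey; ob=(W[:,2]>.006)&(W[:,2]<.3)
    A=ob&(abs(X)<.025)&(abs(Y)<.1); B=ob&(abs(Y)<.025)&(abs(X)<.1)
    f=lambda v:(v[v<0].max() if (v<0).any() else None, v[v>0].min() if (v>0).any() else None)
    C=ob&(abs(X)<.06)&(abs(Y)<.06)
    print(s,'Y gap',f(Y[A]),'X gap',f(X[B]), C.sum(), (np.c_[X[C],Y[C],W[C,2]].max(0) if C.any() else ''))
```

```text
(0.69, 0.047) Y gap (np.float64(-0.0004940562186680167), np.float64(0.00579261370481844)) X gap (np.float64(-0.0021077120923358194), np.float64(0.013515995939326762)) 37 [0.05745036 0.05998148 0.05079367]
(0.675, 0.045) Y gap (np.float64(-0.009842425738162535), np.float64(0.0049769974790279045)) X gap (np.float64(-0.0043966286000226805), np.float64(0.0120014186901371)) 259 [0.05971313 0.05040721 0.01420993]
(0.665, 0.05) Y gap (np.float64(-0.012350809610029366), np.float64(0.002468613607161071)) X gap (np.float64(-0.002417327617359026), np.float64(0.006498691971275742)) 553 [0.0588282  0.04789882 0.02156932]
(0.665, 0.045) Y gap (np.float64(-0.0074910046071366325), np.float64(0.007328418610053807)) X gap (np.float64(-0.003593038182871977), np.float64(0.005322981405762791)) 926 [0.05993598 0.05275863 0.02234149]
(0.66, 0.04) Y gap (np.float64(-0.001455489038730952), np.float64(0.013410578811350344)) X gap (np.float64(-0.0024659311512162134), np.float64(9.105625450780931e-05)) 1460 [0.05979103 0.05879414 0.02471962]
```

Call:
step_arm:
  plan:
    - {"dp": [-0.1,3,-0.2],"angular": [0,0.5,0]}
    - {"dp": [-0.1,3,-0.2],"angular": [0,0.5,0]}
    - {"dp": [-0.1,3,-0.2],"angular": [0,0.5,0]}
    - {"dp": [-0.1,3,-0.2],"angular": [0,0.5,0]}
    - {"dp": [0,1.5,0],"angular": [0,0.5,0]}
    - {"dp": [0,0,0],"angular": [0,0,0]}
    - {"dp": [0,0,0],"angular": [0,0,0]}

```text
time: 10.3
tool_pos: [0.6863, 0.0418, -0.011]
eef_rot: [-1.572, -0.008, -0.25]
ft_force: [0.5, 0.4, -1.2]
finger_gap: 0.0591
```

Call:
step_arm:
  plan:
    - {"dp": [0.3,1.2,0.4],"angular": [0,0,0.4]}
    - {"dp": [0,0.9,0],"angular": [0,0,0]}
    - {"dp": [0,0.3,0],"angular": [0,0,0]}
    - {"dp": [0,0,0],"angular": [0,0,0]}

```text
time: 10.8
tool_pos: [0.6928, 0.0456, -0.0342]
eef_rot: [-1.57, -0.005, -0.249]
ft_force: [0.6, -0.7, -0.6]
finger_gap: 0.0594
```

Call:
step_arm:
  plan:
    - {"dp": [0,0.2,0],"angular": [0,0,0.2]}
    - {"dp": [0,0.15,0],"angular": [0,0,0]}
    - {"dp": [0,0,0],"angular": [0,0,0]}

```text
time: 11.18
tool_pos: [0.6932, 0.0454, -0.0373]
eef_rot: [-1.57, -0.002, -0.249]
ft_force: [-0.7, -0.5, -1.1]
finger_gap: 0.0594
```

Call:
step_arm:
  plan:
    - {"dp": [0,0.12,0],"angular": [0,0,0]}
    - {"dp": [0,0,0],"angular": [0,0,0]}

```text
time: 11.42
tool_pos: [0.6936, 0.0454, -0.0373]
eef_rot: [-1.57, -0.003, -0.249]
ft_force: [0.6, 0.5, -1.0]
finger_gap: 0.0591
```

Call:
step_arm:
  plan:
    - {"dp": [0,0,0],"angular": [0,0,0]}
    - {"dp": [0,0,0],"angular": [0,0,0]}
    - {"dp": [0,0,0],"angular": [0,0,0]}
    - {"dp": [0,-2,0],"angular": [0,0,0]}
    - {"dp": [0,-4,0],"angular": [0,0,0]}
    - {"dp": [0,-2,0],"angular": [0,9,0]}
    - {"dp": [0,0,0],"angular": [0,10,0]}
    - {"dp": [0,0,0],"angular": [0,10,0]}
    - {"dp": [0,0,0],"angular": [0,10,0]}
    - {"dp": [0,0,0],"angular": [0,10,0]}
    - {"dp": [0,0,0],"angular": [0,10,0]}
    - {"dp": [0,0,0],"angular": [0,10,0]}
    - {"dp": [0,0,0],"angular": [0,10,0]}
    - {"dp": [0,0,0],"angular": [0,10,0]}
    - {"dp": [0,0,0],"angular": [0,0,0]}
  jaw: 82

```text
time: 13.3
tool_pos: [0.7025, 0.0476, 0.0668]
eef_rot: [-1.544, 0.013, -1.849]
ft_force: [-1.6, -0.1, 0.5]
finger_gap: 0.07
```

```bash
python3 wr.py w5.png; python3 go.py .693 .0454 -.0 -103.9 3
python3 - <<'E'
from fit import *
c,T,H,S,V=load()
_,_,W=pts(c,T@np.array(c['T_tool_cam']))
m=(abs(W[...,0]-.69)<.05)&(abs(W[...,1]-.047)<.05)&(abs(W[...,2]-.024)<.006)
n,l,st,ce=cv2.connectedComponentsWithStats(m.astype(np.uint8)); k=1+st[1:,4].argmax()
r=cv2.minAreaRect((W[l==k][:,:2]*1000).astype(np.float32)); print(r,np.median(W[l==k][:,2]))
E
```

```text
[0.7025 0.0476 0.0668] [-1.544  0.014 -1.848] [0.718 0.122 0.245] [-0.06 -0.29 -0.96] [ 0.96 -0.27  0.03] 271.33475567584713
0.068
[{"dp": [0.19, 2.22, -0.35], "angular": [-0.5, -0.7, -0.2]}, {"dp": [0.18, 2.22, -0.33], "angular": [-0.5, -0.7, -0.2]}, {"dp": [0.16, 2.23, -0.31], "angular": [-0.5, -0.7, -0.2]}]
((692.9285278320312, 45.294437408447266), (60.10879135131836, 39.965911865234375), 75.75492858886719) 0.022824784821399213
```

Call:
step_arm:
  plan:
    - {"dp": [0.2,2.2,-0.4],"angular": [-0.7,-0.5,-0.3]}
    - {"dp": [0.2,2.2,-0.4],"angular": [-0.5,-0.5,-0.3]}
    - {"dp": [0.1,2.2,-0.3],"angular": [-0.3,-0.5,-0.2]}
    - {"dp": [0,1,0],"angular": [0,0,0]}
    - {"dp": [0,0,0],"angular": [0,0,0]}
    - {"dp": [0,0,0],"angular": [0,0,0]}

```text
time: 14.1
tool_pos: [0.6893, 0.0461, -0.0165]
eef_rot: [-1.576, -0.002, -1.816]
ft_force: [-0.2, 0.2, 0.5]
finger_gap: 0.0699
```

```bash
python3 go.py .6929 .0453 -.03 -104.2 2
```

```text
0.014
[{"dp": [-0.01, 0.67, 0.19], "angular": [0.1, 0.1, 0.0]}, {"dp": [-0.0, 0.67, 0.19], "angular": [0.1, 0.1, 0.0]}]
```

Call:
step_arm:
  plan:
    - {"dp": [0,0.7,0.2],"angular": [0.2,0.1,0]}
    - {"dp": [0,0.6,0.2],"angular": [0.1,0.1,0]}
    - {"dp": [0,0,0],"angular": [0,0,0]}

```text
time: 14.48
tool_pos: [0.6949, 0.045, -0.0286]
eef_rot: [-1.567, -0.001, -1.819]
ft_force: [-0.7, -0.2, 0.2]
finger_gap: 0.0701
```

Call:
step_arm:
  plan:
    - {"dp": [0,0,0],"angular": [0,0,0]}
    - {"dp": [0,0,0],"angular": [0,0,0]}
    - {"dp": [0,0,0],"angular": [0,0,0]}
    - {"dp": [0,0,0],"angular": [0,0,0]}
    - {"dp": [0,0,0],"angular": [0,0,0]}
    - {"dp": [0,0,0],"angular": [0,0,0]}
  jaw: 20
  newtons: 50

```text
time: 15.22
tool_pos: [0.6951, 0.045, -0.028]
eef_rot: [-1.566, -0.001, -1.819]
ft_force: [0.1, 0.3, 0.2]
finger_gap: 0.0385
```

Call:
step_arm:
  plan:
    - {"dp": [0,-1.5,0],"angular": [0,0,0]}
    - {"dp": [0,-4,0],"angular": [0,0,0]}
    - {"dp": [0,-4,0],"angular": [0,0,0]}
    - {"dp": [0,-0.5,0],"angular": [0,0,0]}

```text
time: 15.72
tool_pos: [0.6942, 0.0449, 0.0759]
eef_rot: [-1.568, -0.001, -1.819]
ft_force: [0.3, -1.0, -1.5]
finger_gap: 0.0385
```

```bash
python3 go.py .6646 -.0677 .08 -103.7 4
```

```text
0.117
[{"dp": [2.91, -0.1, -0.02], "angular": [-0.0, -0.1, 0.0]}, {"dp": [2.91, -0.1, -0.03], "angular": [-0.0, -0.1, 0.0]}, {"dp": [2.91, -0.1, -0.04], "angular": [-0.0, -0.1, 0.0]}, {"dp": [2.91, -0.1, -0.04], "angular": [-0.0, -0.1, 0.0]}]
```

Call:
step_arm:
  plan:
    - {"dp": [2.9,-0.1,0],"angular": [0,-0.1,0]}
    - {"dp": [2.9,-0.1,0],"angular": [0,-0.1,0]}
    - {"dp": [2.9,-0.1,0],"angular": [0,-0.1,0]}
    - {"dp": [2.9,-0.1,0],"angular": [0,-0.1,0]}
    - {"dp": [0,0,0],"angular": [0,0,0]}
    - {"dp": [0,0,0],"angular": [0,0,0]}

```text
time: 16.48
tool_pos: [0.6627, -0.0673, 0.0766]
eef_rot: [-1.574, 0.001, -1.81]
ft_force: [-0.8, 1.4, -0.4]
finger_gap: 0.0387
```

```bash
python3 wr.py w6.png
cat > nest.py <<'E'
from fit import *
c,T,H,S,V=load()
d,o,W=pts(c,T@np.array(c['T_tool_cam']))
a=np.radians(-13.7); ex=np.array([np.cos(a),np.sin(a)]); ey=np.array([-ex[1],ex[0]])
r=W[...,:2]-[.6646,-.0677]; X=r@ex; Y=r@ey
C=[]
for s in (1,-1):
    m=(abs(W[...,2]-.055)<.004)&(abs(X)<.035)&(Y*s>.026)&(Y*s<.05)
    n,l,st,_=cv2.connectedComponentsWithStats(m.astype(np.uint8)); k=1+st[1:,4].argmax()
    w=plane(d,o,.055)[l==k][:,:2]*1000; q=cv2.minAreaRect(w.astype(np.float32)); print(s,np.round(q[0],1),np.round(q[1],1),round(q[2],1),'z',np.median(W[l==k][:,2]).round(4)); C.append(np.array(q[0]))
mid=(C[0]+C[1])/2; v=C[0]-C[1]; print('mid',mid.round(1),'yaw',np.degrees(np.arctan2(-v[0],v[1])).round(2),np.linalg.norm(v).round(1))
e=T[:2,3]*1000-mid; print('TCP in nest x,y mm',(e@ex).round(1),(e@ey).round(1))
E
python3 nest.py
```

```text
[ 0.6627 -0.0673  0.0766] [-1.574e+00 -1.000e-03 -1.810e+00] [0.681 0.009 0.254] [-0.08 -0.3  -0.95] [ 0.97 -0.24 -0.  ] 271.33475567584713
1 [674.7 -31.3] [ 9.1 43.3] 76.3 z 0.0539Traceback (most recent call last):
  File "nest.py", line 9, in <module>
    n,l,st,_=cv2.connectedComponentsWithStats(m.astype(np.uint8)); k=1+st[1:,4].argmax()
                                                                       ~~~~~~~~~~~~~~~^^
ValueError: attempt to get argmax of an empty sequence
```

View pics/w6.png

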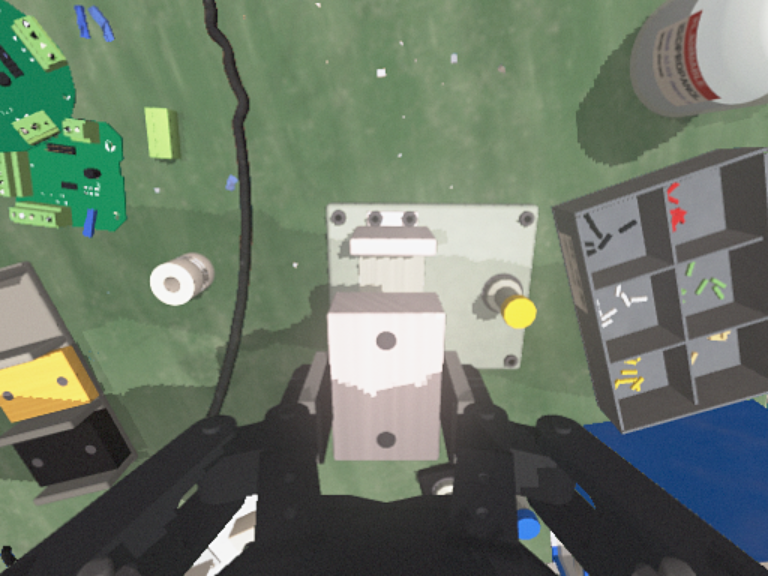

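```bash
cat > held.py <<'E'
from fit import *
import sys
yt=float(sys.argv[1])/1000
c,T,H,S,V=load()
d,o,P=pts(c,np.array(c['T_tool_cam']))
m=(abs(P[...,1]-yt)<.006)&(abs(P[...,2])<.035)&(abs(P[...,0])<.045)
n,l,st,_=cv2.connectedComponentsWithStats(m.astype(np.uint8)); k=1+st[1:,4].argmax()
q=cv2.minAreaRect((P[l==k][:,[0,2]]*1000).astype(np.float32)); print('tool x,z ctr',q,'y',np.median(P[l==k][:,1]))
E
python3 held.py -52; python3 go.py .6652 -.068 .03 -103.7 3
```

```text
tool x,z ctr ((-0.21996498107910156, -0.40325164794921875), (66.33141326904297, 60.456790924072266), 89.93013763427734) y -0.050817748651775255
0.047
[{"dp": [-0.02, 1.55, 0.09], "angular": [0.1, -0.0, 0.0]}, {"dp": [-0.02, 1.55, 0.09], "angular": [0.1, -0.0, 0.0]}, {"dp": [-0.02, 1.55, 0.09], "angular": [0.1, -0.0, 0.0]}]
```

Call:
step_arm:
  plan:
    - {"dp": [0,1.5,0.1],"angular": [0.1,0,0]}
    - {"dp": [0,1.5,0.1],"angular": [0,0,0]}
    - {"dp": [0,1.0,0.1],"angular": [0,0,0]}
    - {"dp": [0,0,0],"angular": [0,0,0]}
    - {"dp": [0,0,0],"angular": [0,0,0]}

```text
time: 17.15
tool_pos: [0.6653, -0.0641, 0.0314]
eef_rot: [-1.576, 0.001, -1.805]
ft_force: [-0.1, 0.1, -1.0]
finger_gap: 0.0391
```

```bash
python3 go.py .6652 -.068 .03 -103.7 1; python3 go.py .6652 -.068 -.008 -103.7 4
```

```text
0.004
[{"dp": [0.39, 0.14, 0.08], "angular": [0.3, 0.3, -0.0]}]
0.04
[{"dp": [0.1, 0.98, 0.02], "angular": [0.1, 0.1, -0.0]}, {"dp": [0.1, 0.98, 0.02], "angular": [0.1, 0.1, -0.0]}, {"dp": [0.1, 0.98, 0.02], "angular": [0.1, 0.1, -0.0]}, {"dp": [0.1, 0.98, 0.02], "angular": [0.1, 0.1, -0.0]}]
```

Call:
step_arm:
  plan:
    - {"dp": [0.4,0,0],"angular": [0.2,0.2,0]}
    - {"dp": [0,0,0],"angular": [0,0,0]}
    - {"dp": [0,0,0],"angular": [0,0,0]}

```text
time: 17.52
tool_pos: [0.6652, -0.069, 0.0328]
eef_rot: [-1.569, 0.001, -1.809]
ft_force: [0.4, -0.0, -2.3]
finger_gap: 0.0389
```

```bash
python3 go.py .6652 -.068 .0 -103.7 3
```

```text
0.033
[{"dp": [-0.03, 1.09, -0.01], "angular": [-0.0, 0.0, -0.0]}, {"dp": [-0.03, 1.09, -0.01], "angular": [-0.0, 0.0, -0.0]}, {"dp": [-0.03, 1.09, -0.01], "angular": [-0.0, 0.0, -0.0]}]
```

Call:
step_arm:
  plan:
    - {"dp": [0.0,0.7,0],"angular": [0,0,0]}
    - {"dp": [0.02,0.7,0],"angular": [0,0,0]}
    - {"dp": [0,0,0],"angular": [0,0,0]}

```text
time: 17.9
tool_pos: [0.6651, -0.069, 0.0178]
eef_rot: [-1.57, 0.001, -1.809]
ft_force: [0.6, -0.2, -1.5]
finger_gap: 0.0389
```

Call:
step_arm:
  plan:
    - {"dp": [-0.08,0.7,0],"angular": [0,0,0]}
    - {"dp": [0,0.7,0],"angular": [0,0,0]}
    - {"dp": [0,0.7,0],"angular": [0,0,0]}
    - {"dp": [0,0.5,0],"angular": [0,0,0]}
    - {"dp": [0,0,0],"angular": [0,0,0]}

```text
time: 18.52
tool_pos: [0.6649, -0.0679, -0.0108]
eef_rot: [-1.571, 0.001, -1.809]
ft_force: [-0.5, -0.7, -1.4]
finger_gap: 0.0386
```

Call:
step_arm:
  plan:
    - {"dp": [0,0.25,0],"angular": [0,0,0]}
    - {"dp": [0,0.15,0],"angular": [0,0,0]}
    - {"dp": [0,0,0],"angular": [0,0,0]}

```text
time: 18.9
tool_pos: [0.6654, -0.0681, -0.0144]
eef_rot: [-1.57, 0.001, -1.809]
ft_force: [-0.2, 0.2, -1.1]
finger_gap: 0.039
```

Call:
step_arm:
  plan:
    - {"dp": [0,0.1,0],"angular": [0,0,0]}
    - {"dp": [0,0,0],"angular": [0,0,0]}

```text
time: 19.15
tool_pos: [0.6659, -0.0682, -0.0149]
eef_rot: [-1.569, 0.001, -1.808]
ft_force: [0.2, -0.8, -1.8]
finger_gap: 0.0383
```

Call:
step_arm:
  plan:
    - {"dp": [0,0,0],"angular": [0,0,0]}
    - {"dp": [0,0,0],"angular": [0,0,0]}
    - {"dp": [0,0,0],"angular": [0,0,0]}
    - {"dp": [0,-2,0],"angular": [0,0,0]}
    - {"dp": [0,-4,0],"angular": [0,0,0]}
    - {"dp": [0,-4,0],"angular": [0,0,0]}
    - {"dp": [0,-2,0],"angular": [0,0,0]}
    - {"dp": [0,0,0],"angular": [0,0,0]}
  jaw: 68

```text
time: 20.15
tool_pos: [0.6677, -0.0697, 0.1159]
eef_rot: [-1.561, 0.001, -1.809]
ft_force: [1.0, 0.8, 0.4]
finger_gap: 0.0583
```

```bash
python3 wr.py w7.png; python3 go.py .4211 -.076 .08 -88 5
cat > sp.py <<'E'
from fit import *
import sys
x,y,z=[float(v) for v in sys.argv[1:4]]
c,T,H,S,V=load()
d,o,W=pts(c,T@np.array(c['T_tool_cam']))
m=(abs(W[...,0]-x)<.045)&(abs(W[...,1]-y)<.045)&(abs(W[...,2]-z)<.005)
n,l,st,_=cv2.connectedComponentsWithStats(m.astype(np.uint8)); k=1+st[1:,4].argmax()
q=cv2.minAreaRect((plane(d,o,z)[l==k][:,:2]*1000).astype(np.float32)); print('spacer',np.round(q[0],1),np.round(q[1],1),round(q[2],1),np.median(W[l==k][:,2]))
E
python3 sp.py .665 -.068 .037
```

```text
[ 0.6677 -0.0697  0.1159] [-1.563e+00  1.000e-03 -1.809e+00] [0.684 0.007 0.293] [-0.06 -0.3  -0.95] [ 0.97 -0.24  0.01] 271.33475567584713
0.248
[{"dp": [1.29, 0.65, -4.75], "angular": [-0.1, -3.1, 0.0]}, {"dp": [1.03, 0.66, -4.82], "angular": [-0.1, -3.1, 0.0]}, {"dp": [0.76, 0.67, -4.86], "angular": [-0.1, -3.1, 0.0]}, {"dp": [0.5, 0.68, -4.9], "angular": [-0.1, -3.1, 0.0]}, {"dp": [0.23, 0.69, -4.92], "angular": [-0.1, -3.1, 0.0]}]
spacer [665.5 -68.3] [58.7 39.6] 76.4 0.03581774041455221
```

Run:
```python
from fit import *
c,T,H,S,V=load()
d,o,P=pts(c,np.array(c['T_tool_cam'])); P=P[c['depth']>0]*1000
for s in (1,-1):
    m=(P[:,2]*s>26)&(P[:,2]*s<45)&(abs(P[:,0]+11.5)<1.5)&(P[:,1]>-70)&(P[:,1]<-25)
    print(s,m.sum(),np.sort(P[m,1])[-12:].round(1))
```

```text
1 368 [-44.5 -44.4 -44.4 -44.  -43.9 -43.6 -43.4 -43.4 -43.2 -43.1 -42.8 -42.5]
-1 375 [-44.9 -44.8 -44.8 -44.5 -44.4 -44.2 -44.1 -44.  -43.9 -43.5 -43.  -42.7]
```

Call:
step_arm:
  plan:
    - {"dp": [1.3,0.4,-4.75],"angular": [0,-3.1,0]}
    - {"dp": [1.0,0.6,-4.8],"angular": [0,-3.1,0]}
    - {"dp": [0.8,0.6,-4.9],"angular": [0,-3.1,0]}
    - {"dp": [0.5,0.6,-4.9],"angular": [0,-3.1,0]}
    - {"dp": [0.2,0.6,-4.9],"angular": [0,-3.1,0]}
    - {"dp": [0,0,0],"angular": [0,0,0]}
    - {"dp": [0,0,0],"angular": [0,0,0]}
  jaw: 100

```text
time: 21.08
tool_pos: [0.406, -0.0751, 0.0757]
eef_rot: [-1.578, 0.0, -1.527]
ft_force: [0.2, 0.7, 0.1]
finger_gap: 0.0855
```

```bash
python3 wr.py w8.png;  python3 sp.py .421 -.076 .018
python3 - <<'E'
from fit import *
c,T,H,S,V=load()
d,o,W=pts(c,T@np.array(c['T_tool_cam']))
m=((H>10)&(H<35)&(S>90)&(abs(W[...,0]-.421)<.05)&(abs(W[...,1]+.076)<.04)).astype(np.uint8)
q=max(cv2.findContours(m,cv2.RETR_EXTERNAL,cv2.CHAIN_APPROX_NONE)[0],key=cv2.contourArea)[:,0]
r=cv2.minAreaRect((plane(d,o,.018)[q[:,1],q[:,0],:2]*1000).astype(np.float32)); print(r)
# rack extents along x at wall top
m=(abs(W[...,2]-.034)<.004)&(abs(W[...,0]-.42)<.06)&(abs(W[...,1]+.075)<.09); w=plane(d,o,.034)[m]; print(np.percentile(w[:,0],[1,50,99]).round(4),np.percentile(w[:,1],[1,99]).round(4))
E
python3 go.py .4211 -.076 .02 -88 4
```

```text
[ 0.406  -0.0751  0.0757] [-1.58   0.    -1.527] [0.404 0.003 0.253] [ 0.01 -0.31 -0.95] [ 1.    0.04 -0.01] 271.33475567584713
spacer [421.2 -78.3] [59.6 43.7] 2.7 0.016825428895562752
((420.2771911621094, -75.37091827392578), (60.491302490234375, 39.494232177734375), 2.6866941452026367)
[0.3911 0.4195 0.4469] [-0.1517  0.0016]
0.058
[{"dp": [0.04, 1.38, 0.41], "angular": [0.1, 0.1, 0.0]}, {"dp": [0.04, 1.38, 0.4], "angular": [0.1, 0.1, 0.0]}, {"dp": [0.04, 1.38, 0.4], "angular": [0.1, 0.1, 0.0]}, {"dp": [0.03, 1.39, 0.4], "angular": [0.1, 0.1, 0.0]}]
```

Call:
step_arm:
  plan:
    - {"dp": [0.05,1.4,0.5],"angular": [0.3,0.1,0]}
    - {"dp": [0.05,1.4,0.5],"angular": [0.2,0,0]}
    - {"dp": [0,1.4,0.4],"angular": [0,0,0]}
    - {"dp": [0,1.4,0.3],"angular": [0,0,0]}
    - {"dp": [0,1.4,0.2],"angular": [0,0,0]}
    - {"dp": [0,1.4,0.2],"angular": [0,0,0]}
    - {"dp": [0,0,0],"angular": [0,0,0]}
    - {"dp": [0,0,0],"angular": [0,0,0]}

```text
time: 22.12
tool_pos: [0.4312, -0.077, -0.0159]
eef_rot: [-1.571, -0.005, -1.528]
ft_force: [0.2, -0.2, -0.2]
finger_gap: 0.0854
```

```bash
python3 go.py .4207 -.0757 -.0335 -87.6 3
```

```text
0.021
[{"dp": [-0.06, 0.59, -0.35], "angular": [0.0, 0.0, 0.1]}, {"dp": [-0.06, 0.59, -0.35], "angular": [0.0, 0.0, 0.1]}, {"dp": [-0.06, 0.59, -0.35], "angular": [0.0, 0.0, 0.1]}]
```

Call:
step_arm:
  plan:
    - {"dp": [-0.1,0,-1.0],"angular": [0,0,0.2]}
    - {"dp": [0,0.6,0],"angular": [0,0,0.1]}
    - {"dp": [0,0.6,0],"angular": [0,0,0]}
    - {"dp": [0,0.5,0],"angular": [0,0,0]}
    - {"dp": [0,0,0],"angular": [0,0,0]}

```text
time: 22.75
tool_pos: [0.4212, -0.0762, -0.0329]
eef_rot: [-1.569, 0.001, -1.528]
ft_force: [-0.4, 1.2, -0.3]
finger_gap: 0.0854
```

Call:
step_arm:
  plan:
    - {"dp": [0,0.05,0],"angular": [0,0,0]}
    - {"dp": [0,0,0],"angular": [0,0,0]}
    - {"dp": [0,0,0],"angular": [0,0,0]}
    - {"dp": [0,0,0],"angular": [0,0,0]}
    - {"dp": [0,0,0],"angular": [0,0,0]}
    - {"dp": [0,0,0],"angular": [0,0,0]}
  jaw: 40
  newtons: 60

```text
time: 23.5
tool_pos: [0.4216, -0.0762, -0.033]
eef_rot: [-1.568, 0.001, -1.528]
ft_force: [0.1, -0.1, 0.3]
finger_gap: 0.0583
```

Call:
step_arm:
  plan:
    - {"dp": [0,-1.0,0],"angular": [0,0,0]}
    - {"dp": [0,-3,0],"angular": [0,0,0]}
    - {"dp": [0,-4,0],"angular": [0,0,0]}
    - {"dp": [0,-4,0],"angular": [0,0,0]}
    - {"dp": [0,-2,0],"angular": [0,0,0]}

```text
time: 24.12
tool_pos: [0.418, -0.0764, 0.1103]
eef_rot: [-1.575, 0.001, -1.53]
ft_force: [1.3, 0.3, -2.2]
finger_gap: 0.058
```

```bash
python3 wr.py w9.png; python3 go.py .69 .047 .08 -13.7 9; python3 held.py -51
```

```text
[ 0.418  -0.0764  0.1103] [-1.572  0.002 -1.53 ] [0.415 0.002 0.288] [ 0.01 -0.3  -0.95] [ 1.    0.04 -0.  ] 271.33475567584713
0.299
[{"dp": [-1.25, 0.35, 3.06], "angular": [-0.0, -8.2, -0.0]}, {"dp": [-0.8, 0.35, 3.21], "angular": [-0.0, -8.2, -0.0]}, {"dp": [-0.33, 0.35, 3.29], "angular": [-0.0, -8.2, -0.0]}, {"dp": [0.14, 0.35, 3.3], "angular": [-0.0, -8.2, -0.0]}, {"dp": [0.61, 0.35, 3.25], "angular": [-0.0, -8.2, -0.0]}, {"dp": [1.07, 0.35, 3.13], "angular": [-0.0, -8.2, -0.0]}, {"dp": [1.5, 0.35, 2.94], "angular": [-0.0, -8.2, -0.0]}, {"dp": [1.91, 0.35, 2.7], "angular": [-0.0, -8.2, -0.0]}, {"dp": [2.27, 0.36, 2.4], "angular": [-0.0, -8.2, -0.0]}]
tool x,z ctr ((-1.2467193603515625, -0.016357421875), (69.95069885253906, 40.68385696411133), 89.87342834472656) y -0.04971170473705416
```

Call:
step_arm:
  plan:
    - {"dp": [-1.3,0.2,3.1],"angular": [0,-8.2,0]}
    - {"dp": [-0.8,0.3,3.2],"angular": [0,-8.2,0]}
    - {"dp": [-0.3,0.3,3.3],"angular": [0,-8.2,0]}
    - {"dp": [0.15,0.3,3.3],"angular": [0,-8.2,0]}
    - {"dp": [0.6,0.3,3.25],"angular": [0,-8.2,0]}
    - {"dp": [1.1,0.3,3.1],"angular": [0,-8.2,0]}
    - {"dp": [1.5,0.3,2.9],"angular": [0,-8.2,0]}
    - {"dp": [1.9,0.3,2.6],"angular": [0,-8.2,0]}
    - {"dp": [2.2,0.3,2.2],"angular": [0,-8.2,0]}
    - {"dp": [0,0,0],"angular": [0,0,0]}
    - {"dp": [0,0,0],"angular": [0,0,0]}

```text
time: 25.55
tool_pos: [0.6862, 0.0517, 0.074]
eef_rot: [-1.571, 0.018, -0.203]
ft_force: [-0.0, -0.5, -2.5]
finger_gap: 0.0583
```

```bash
python3 go.py .69 .047 -.025 -13.7 4
```

```text
0.099
[{"dp": [0.16, 2.47, -0.09], "angular": [0.0, 0.5, -0.3]}, {"dp": [0.15, 2.47, -0.09], "angular": [0.0, 0.5, -0.3]}, {"dp": [0.14, 2.47, -0.09], "angular": [0.0, 0.5, -0.3]}, {"dp": [0.13, 2.47, -0.09], "angular": [0.0, 0.5, -0.3]}]
```

Call:
step_arm:
  plan:
    - {"dp": [0.1,2.4,-0.1],"angular": [0,0.5,-0.5]}
    - {"dp": [0.1,2.4,-0.1],"angular": [0,0.5,-0.5]}
    - {"dp": [0.1,2.4,-0.1],"angular": [0,0.5,-0.3]}
    - {"dp": [0.1,1.8,0],"angular": [0,0.5,0]}
    - {"dp": [0,0,0],"angular": [0,0,0]}
    - {"dp": [0,0,0],"angular": [0,0,0]}

```text
time: 26.3
tool_pos: [0.6858, 0.0439, -0.017]
eef_rot: [-1.574, -0.005, -0.247]
ft_force: [0.1, -0.4, -2.4]
finger_gap: 0.058
```

Call:
step_arm:
  plan:
    - {"dp": [0,1.0,0],"angular": [0.2,0,0.3]}
    - {"dp": [0,0.8,0],"angular": [0,0,0]}
    - {"dp": [0,0.2,0],"angular": [0,0,0]}
    - {"dp": [0,0,0],"angular": [0,0,0]}

```text
time: 26.8
tool_pos: [0.6877, 0.0438, -0.0362]
eef_rot: [-1.569, -0.003, -0.247]
ft_force: [-0.3, 0.1, -2.2]
finger_gap: 0.0581
```

Call:
step_arm:
  plan:
    - {"dp": [0,0.25,0],"angular": [0,0,0.1]}
    - {"dp": [0,0.15,0],"angular": [0,0,0]}
    - {"dp": [0,0.1,0],"angular": [0,0,0]}
    - {"dp": [0,0,0],"angular": [0,0,0]}

```text
time: 27.3
tool_pos: [0.6884, 0.044, -0.0404]
eef_rot: [-1.569, -0.002, -0.247]
ft_force: [0.7, -0.1, -3.5]
finger_gap: 0.0583
```

Call:
step_arm:
  plan:
    - {"dp": [0,0.1,0],"angular": [0,0,0]}
    - {"dp": [0,0,0],"angular": [0,0,0]}

```text
time: 27.55
tool_pos: [0.6886, 0.044, -0.0404]
eef_rot: [-1.568, -0.003, -0.247]
ft_force: [-0.7, 0.5, -1.7]
finger_gap: 0.0585
```

Near contact (about the weight relieved). Release, rise, turn.

Call:
step_arm:
  plan:
    - {"dp": [0,0,0],"angular": [0,0,0]}
    - {"dp": [0,0,0],"angular": [0,0,0]}
    - {"dp": [0,0,0],"angular": [0,0,0]}
    - {"dp": [0,-2,0],"angular": [0,0,0]}
    - {"dp": [0,-4,0],"angular": [0,0,0]}
    - {"dp": [0,-2,0],"angular": [0,9,0]}
    - {"dp": [0,0,0],"angular": [0,10,0]}
    - {"dp": [0,0,0],"angular": [0,10,0]}
    - {"dp": [0,0,0],"angular": [0,10,0]}
    - {"dp": [0,0,0],"angular": [0,10,0]}
    - {"dp": [0,0,0],"angular": [0,10,0]}
    - {"dp": [0,0,0],"angular": [0,10,0]}
    - {"dp": [0,0,0],"angular": [0,10,0]}
    - {"dp": [0,0,0],"angular": [0,8,0]}
    - {"dp": [0,0,0],"angular": [0,0,0]}
    - {"dp": [0,0,0],"angular": [0,0,0]}
  jaw: 82

```text
time: 29.55
tool_pos: [0.6983, 0.0454, 0.0653]
eef_rot: [-1.541, 0.014, -1.808]
ft_force: [0.4, -0.2, 0.3]
finger_gap: 0.0699
```

```bash
python3 wr.py w10.png
python3 - <<'E'
from fit import *
c,T,H,S,V=load()
d,o,W=pts(c,T@np.array(c['T_tool_cam']))
m=((H>10)&(H<35)&(S>90)&(abs(W[...,0]-.69)<.06)&(abs(W[...,1]-.045)<.05)&(W[...,2]<.03)).astype(np.uint8)
q=max(cv2.findContours(m,cv2.RETR_EXTERNAL,cv2.CHAIN_APPROX_NONE)[0],key=cv2.contourArea)[:,0]
r=cv2.minAreaRect((plane(d,o,.010)[q[:,1],q[:,0],:2]*1000).astype(np.float32)); print(r, np.median(W[m>0][:,2]))
E
python3 go.py .6886 .044 -.02 -104.2 4
```

```text
[0.6983 0.0454 0.0653] [-1.541  0.014 -1.809] [0.711 0.121 0.244] [-0.04 -0.29 -0.96] [ 0.97 -0.24  0.03] 271.33475567584713
((687.6619873046875, 45.435176849365234), (61.309295654296875, 41.68134689331055), 76.00923156738281) 0.008755935832921849
0.086
[{"dp": [0.12, 2.13, -0.29], "angular": [-0.4, 0.1, -0.2]}, {"dp": [0.12, 2.13, -0.28], "angular": [-0.4, 0.1, -0.2]}, {"dp": [0.11, 2.13, -0.26], "angular": [-0.4, 0.1, -0.2]}, {"dp": [0.1, 2.13, -0.25], "angular": [-0.4, 0.1, -0.2]}]
```

Call:
step_arm:
  plan:
    - {"dp": [0.1,2.1,-0.4],"angular": [-0.7,0.1,-0.3]}
    - {"dp": [0.1,2.1,-0.4],"angular": [-0.5,0.1,-0.3]}
    - {"dp": [0,2.1,-0.3],"angular": [-0.3,0.1,-0.2]}
    - {"dp": [0,1.6,-0.1],"angular": [0,0,0]}
    - {"dp": [0,0,0],"angular": [0,0,0]}
    - {"dp": [0,0,0],"angular": [0,0,0]}

```text
time: 30.35
tool_pos: [0.6845, 0.047, -0.0223]
eef_rot: [-1.575, -0.002, -1.813]
ft_force: [-0.0, -0.4, -0.6]
finger_gap: 0.0703
```

```bash
python3 go.py .6877 .0452 -.036 -104 3
```

```text
0.014
[{"dp": [0.03, 0.46, 0.12], "angular": [0.1, 0.0, 0.0]}, {"dp": [0.03, 0.46, 0.12], "angular": [0.1, 0.0, 0.0]}, {"dp": [0.03, 0.46, 0.12], "angular": [0.1, 0.0, 0.0]}]
```

Call:
step_arm:
  plan:
    - {"dp": [0.05,0.5,0.1],"angular": [0.2,0,0]}
    - {"dp": [0.05,0.5,0.1],"angular": [0,0,0]}
    - {"dp": [0.05,0.3,0.1],"angular": [0,0,0]}
    - {"dp": [0,0,0],"angular": [0,0,0]}

```text
time: 30.85
tool_pos: [0.689, 0.0443, -0.0339]
eef_rot: [-1.567, -0.001, -1.813]
ft_force: [0.2, 1.1, -0.3]
finger_gap: 0.07
```

Call:
step_arm:
  plan:
    - {"dp": [0,0.2,-0.1],"angular": [-0.2,0,0]}
    - {"dp": [0,0,0],"angular": [0,0,0]}
    - {"dp": [0,0,0],"angular": [0,0,0]}
    - {"dp": [0,0,0],"angular": [0,0,0]}
    - {"dp": [0,0,0],"angular": [0,0,0]}
    - {"dp": [0,0,0],"angular": [0,0,0]}
    - {"dp": [0,0,0],"angular": [0,0,0]}
  jaw: 20
  newtons: 60

```text
time: 31.72
tool_pos: [0.6882, 0.0445, -0.0355]
eef_rot: [-1.57, -0.001, -1.813]
ft_force: [1.0, 0.1, 0.3]
finger_gap: 0.0382
```

Call:
step_arm:
  plan:
    - {"dp": [0,-1.2,0],"angular": [0,0,0]}
    - {"dp": [0,-4,0],"angular": [0,0,0]}
    - {"dp": [0,-4,0],"angular": [0,0,0]}
    - {"dp": [0,-2.8,0],"angular": [0,0,0]}
    - {"dp": [0,0,0],"angular": [0,0,0]}

```text
time: 32.35
tool_pos: [0.6866, 0.0448, 0.0878]
eef_rot: [-1.574, -0.002, -1.813]
ft_force: [-0.2, 0.5, -2.3]
finger_gap: 0.0376
```

```bash
python3 wr.py w11.png; python3 held.py -45; python3 go.py .6653 -.0681 .085 -103.7 4
```

```text
[0.6866 0.0448 0.0878] [-1.577 -0.002 -1.814] [0.705 0.121 0.265] [-0.08 -0.3  -0.95] [ 0.97 -0.24 -0.  ] 271.33475567584713
tool x,z ctr ((0.2680530548095703, -0.495635986328125), (65.61045837402344, 60.38565444946289), 89.07274627685547) y -0.04422394339466379
0.115
[{"dp": [2.87, 0.03, 0.19], "angular": [0.1, -0.1, 0.0]}, {"dp": [2.87, 0.03, 0.19], "angular": [0.1, -0.1, 0.0]}, {"dp": [2.87, 0.03, 0.19], "angular": [0.1, -0.1, 0.0]}, {"dp": [2.87, 0.02, 0.19], "angular": [0.1, -0.1, 0.0]}]
```

View pics/w11.png

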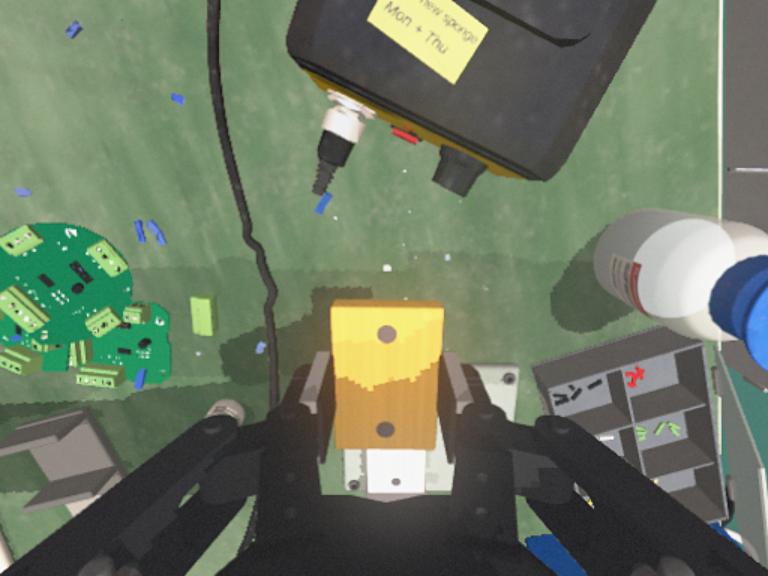

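The yellow plate is held square by its long sides, centred at (387,380). The silver one shows in the nest behind it.

Call:
step_arm:
  plan:
    - {"dp": [2.9,0,0.2],"angular": [0.1,-0.1,0]}
    - {"dp": [2.9,0,0.2],"angular": [0.1,-0.1,0]}
    - {"dp": [2.9,0,0.2],"angular": [0.1,-0.1,0]}
    - {"dp": [2.9,0,0.2],"angular": [0,-0.1,0]}
    - {"dp": [0,0,0],"angular": [0,0,0]}
    - {"dp": [0,0,0],"angular": [0,0,0]}

```text
time: 33.15
tool_pos: [0.6572, -0.0674, 0.0726]
eef_rot: [-1.593, -0.002, -1.804]
ft_force: [0.8, 0.5, -2.1]
finger_gap: 0.0383
```

```bash
python3 go.py .6653 -.0681 .04 -103.7 4
```

```text
0.034
[{"dp": [-0.03, 0.81, 0.22], "angular": [0.3, 0.1, 0.0]}, {"dp": [-0.03, 0.81, 0.22], "angular": [0.3, 0.1, 0.0]}, {"dp": [-0.03, 0.81, 0.21], "angular": [0.3, 0.1, 0.0]}, {"dp": [-0.03, 0.81, 0.21], "angular": [0.3, 0.1, 0.0]}]
```

Call:
step_arm:
  plan:
    - {"dp": [0,0.5,0.7],"angular": [1.0,0.1,0]}
    - {"dp": [0,0.8,0.1],"angular": [0.2,0.1,0]}
    - {"dp": [0,0.8,0],"angular": [0,0.1,0]}
    - {"dp": [0,0.6,0],"angular": [0,0.1,0]}
    - {"dp": [0,0,0],"angular": [0,0,0]}
    - {"dp": [0,0,0],"angular": [0,0,0]}

```text
time: 33.9
tool_pos: [0.6651, -0.0644, 0.0412]
eef_rot: [-1.574, -0.0, -1.806]
ft_force: [0.3, 0.4, -2.0]
finger_gap: 0.0381
```

```bash
python3 go.py .6653 -.0681 .04 -103.7 1
```

```text
0.004
[{"dp": [0.35, 0.12, 0.11], "angular": [0.2, 0.2, 0.0]}]
```

Call:
step_arm:
  plan:
    - {"dp": [0.35,0,0.1],"angular": [0.2,0.2,0]}
    - {"dp": [0,0,0],"angular": [0,0,0]}
    - {"dp": [0,0.6,0],"angular": [0,0,0]}
    - {"dp": [0,0.6,0],"angular": [0,0,0]}
    - {"dp": [0,0,0],"angular": [0,0,0]}

```text
time: 34.52
tool_pos: [0.6656, -0.0689, 0.0291]
eef_rot: [-1.57, -0.0, -1.81]
ft_force: [0.6, -0.1, -1.5]
finger_gap: 0.0378
```

Bottom about 64 mm up; 0.8 mm off in y. Continue down to just above the silver top (TCP ≈ 0.0015).

Call:
step_arm:
  plan:
    - {"dp": [-0.08,0.6,0],"angular": [0,0,0]}
    - {"dp": [0,0.7,0],"angular": [0,0,0]}
    - {"dp": [0,0.7,0],"angular": [0,0,0]}
    - {"dp": [0,0.3,0],"angular": [0,0,0]}
    - {"dp": [0,0,0],"angular": [0,0,0]}

```text
time: 35.15
tool_pos: [0.6655, -0.0677, 0.0038]
eef_rot: [-1.571, -0.0, -1.81]
ft_force: [-0.2, -0.7, -2.5]
finger_gap: 0.038
```

Call:
step_arm:
  plan:
    - {"dp": [0,0.15,0],"angular": [0,0,0]}
    - {"dp": [0,0.1,0],"angular": [0,0,0]}
    - {"dp": [0,0,0],"angular": [0,0,0]}
    - {"dp": [0,0,0],"angular": [0,0,0]}

```text
time: 35.65
tool_pos: [0.6662, -0.0679, 0.002]
eef_rot: [-1.569, -0.0, -1.81]
ft_force: [-1.1, -0.0, -1.5]
finger_gap: 0.0382
```

Call:
step_arm:
  plan:
    - {"dp": [0,0.1,0],"angular": [0,0,0]}
    - {"dp": [0,0,0],"angular": [0,0,0]}

```text
time: 35.9
tool_pos: [0.6665, -0.068, 0.0017]
eef_rot: [-1.568, 0.0, -1.81]
ft_force: [-0.4, -0.3, -2.6]
finger_gap: 0.0377
```

Call:
step_arm:
  plan:
    - {"dp": [0,0,0],"angular": [0,0,0]}
    - {"dp": [0,0,0],"angular": [0,0,0]}
    - {"dp": [0,0,0],"angular": [0,0,0]}
    - {"dp": [0,0,0],"angular": [0,0,0]}
    - {"dp": [0,-2,0],"angular": [0,0,0]}
    - {"dp": [0,-4,0],"angular": [0,0,0]}
    - {"dp": [0,-4,0],"angular": [0,0,0]}
    - {"dp": [0,-2,0],"angular": [0,0,0]}
    - {"dp": [0,0,0],"angular": [0,0,0]}
  jaw: 68

```text
time: 37.02
tool_pos: [0.6684, -0.0697, 0.1327]
eef_rot: [-1.56, -0.001, -1.811]
ft_force: [0.0, -1.2, -0.7]
finger_gap: 0.0584
```

```bash
python3 wr.py w12.png; python3 sp.py .665 -.068 .047; python3 sp.py .665 -.068 .037
python3 - <<'E'
from fit import *
c,T,H,S,V=load()
d,o,W=pts(c,T@np.array(c['T_tool_cam']))
m=((H>10)&(H<35)&(S>90)&(abs(W[...,0]-.665)<.05)&(abs(W[...,1]+.068)<.045)).astype(np.uint8)
q=max(cv2.findContours(m,cv2.RETR_EXTERNAL,cv2.CHAIN_APPROX_NONE)[0],key=cv2.contourArea)[:,0]
print(cv2.minAreaRect((plane(d,o,.047)[q[:,1],q[:,0],:2]*1000).astype(np.float32)),np.median(W[m>0][:,2]))
E
```

```text
[ 0.6684 -0.0697  0.1327] [-1.561e+00 -1.000e-03 -1.811e+00] [0.685 0.007 0.31 ] [-0.06 -0.3  -0.95] [ 0.97 -0.24  0.01] 271.33475567584713
spacer [666.4 -67.8] [59.4 39.4] 75.2 0.045836529162661455
spacer [ 657.5 -102.6] [ 3.5 43.5] 74.4 0.03857974348564111
((665.79638671875, -67.22120666503906), (60.14731216430664, 39.80305099487305), 75.52094268798828) 0.04580483345240072
```

View pics/w12.png

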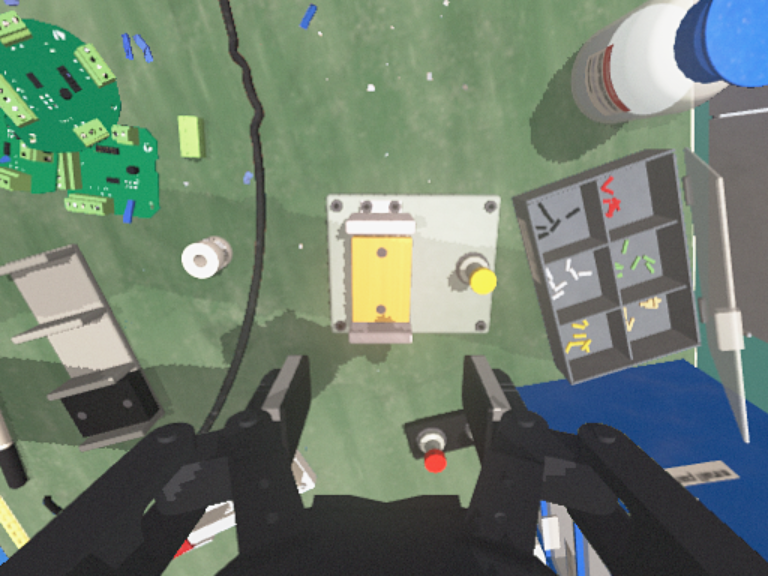

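The yellow plate sits square between the cheeks (380,280), level with the yellow pin, and the black one is still in the rack. Handing in.

```bash
python3 -c "
from station import *
print(sign_off())"
```

```text
the job is handed in; nothing more can be done
None
```

The stack is built and handed in at about 37 s. The yellow-capped pin stood in the nest, so I stacked the 24 mm aluminium spacer and then the 10 mm brass one on the pad. Each was set down and re-gripped on the worktop left of the nest first. The black 17 mm spacer stayed in the rack.

**Last checks (wrist camera):**
- **Brass plate (top):** it sits about 1 mm from my estimate of the pad centre and about 1° off the nest's axes. Its top read 45.8 mm, against a nominal 47 mm, and the camera reads about 1 mm low throughout.
- **Aluminium plate (bottom):** when placed it was within about 1 mm of centre and square. It was covered by the brass plate at the end, so I could not measure it again.
- **Bystanders and black spacer:** the coupling, terminal block and black spacer looked undisturbed in the last picture. The bearing and encoder were not in that picture; the arm did not go near either of them.

**What disagreed:** the real fingertips sit about 37 mm behind the reported TCP. My first grasp therefore closed on air above the aluminium spacer. I measured the offset from depth and corrected for it from then on.

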